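Put the bath carrier for sample tubes together

TASK

Put the tube carrier back together: lower the longer of the two spacer sleeves over the tall rod until it stands on the carrier's floor, then lower the rack plate over the rod, bush upward, until it lies flat on that spacer with its long edges in line with the floor's, so that its holes are over the cups. Guide each part all the way down and keep it square: do not let it drop or force it if it binds. Leave the short spacer and the glassware and other things round about where they are.

Things in the scene. Friction and masses are not known exactly. Their poses are not given: they have to be found in the camera images.
- carrier: tube carrier, fixed: steel floor plate 84 x 146 mm (x by y), its top 14 mm above the desk, with eight shallow cups in two rows along y; in its middle a tall vertical rod, 12 mm thick, tip 220 mm above the desk, the last 14 mm tapering to 3 mm. Origin on the desk under the rod; x across, y along the long edges, z up
- rod_tip (a point): top of the carrier's rod, 220 mm above the desk. The rod ends up standing 146 mm above the seated long spacer, or 94 mm above the seated plate's bush: the palm of a gripper pointing straight down would run onto it, so hold the parts with the gripper leaning 35 to 45 degrees, back or to a side: the rod then passes its palm
- long_spacer_centre (a point): the longer spacer sleeve, loose, standing on end on the desk: grey plastic tube 60 mm long, outside 26 mm, bore 15 mm, about 50 g; the point is half-way up on its axis, z along the axis; either end may be down
- short_spacer_centre (a point): the shorter spacer sleeve, loose, standing on end: same tube but 35 mm long, not wanted now; the point is half-way up on its axis
- rack_plate_bush (a point): rack plate, loose, flat on the desk, bush up: grey plastic plate 84 x 146 mm (x by y), rim 9 mm and web 8 mm thick, eight 20 mm holes; in its middle a round bush, 26 mm outside, 44 mm high above the web; 15 mm bore right through; 150 g. The point is on the bush's axis, 36 mm above the underside and 16 mm below the bush's top, where to grip it. y along the long edges, z up
- rack_plate_underside (a point): the same plate: middle of its underside, on the bore's axis; home at 74 mm above the desk on the rod's axis
- beaker: glass beaker, 72 mm across and 90 mm high, loose bystander; origin under its middle
- timer: dial timer, 58 x 62 x 58 mm, loose bystander; origin under its middle
- flask: conical flask, 78 mm across and 135 mm high, loose bystander; origin under its middle

How it is judged:
On the way:
1. the long spacer stands on the carrier's floor round the rod (horizontal distance between long_spacer_centre and rod_tip below 0.004 m and z of long_spacer_centre in the frame of carrier below 0.047 m and angle between the z axis of long_spacer_centre and the z axis of carrier, either way round below 0.06 rad), for 0.2 s.
At the end, for the whole second after the job is handed in: Long spacer on the carrier's floor round the rod (height within 3 mm, upright within 0.06 rad); rack plate on it, bush up, underside 71 to 77 mm over the desk, level within 0.09 rad, long edges within 0.14 rad of the floor's; both at rest; short spacer within 30 mm of its start (all of step 1 and z of long_spacer_centre in the frame of carrier above 0.041 m and horizontal distance between rack_plate_underside and rod_tip below 0.004 m and z of rack_plate_underside in the frame of carrier between 0.071 and 0.077 m and angle between rack_plate_bush's own z axis and vertical below 0.09 rad and angle between the y axis of rack_plate_bush and the y axis of carrier, either way round below 0.14 rad and linear speed of each of rack_plate, long_spacer below 0.02 m/s and distance of short_spacer_centre from where it was at the start of the episode below 0.03 m); the robot touches nothing.
It fails at once if the long spacer is let fall down the rod (faster than 0.45 m/s while on it) (horizontal distance between long_spacer_centre and rod_tip below 0.005 m and height (world z) of long_spacer_centre below 0.23 m and linear speed of long_spacer above 0.45 m/s).
It fails at once if the rack plate is let fall down the rod (faster than 0.45 m/s while on it) (horizontal distance between rack_plate_underside and rod_tip below 0.005 m and height (world z) of rack_plate_underside below 0.21 m and linear speed of rack_plate above 0.45 m/s).
It fails at once if a part is forced onto the carrier with more than 60 N (contact force between any of long_spacer, rack_plate and carrier above 60 N).
It fails at once if the short spacer, beaker, timer or flask is pushed more than 30 mm (distance of any of short_spacer_centre, beaker, timer, flask from where it was at the start of the episode above 0.03 m).
It also fails if it takes over 72 s, if anything falls off the work surface, if the arm or the gripper's body presses on something with over 40 N, if the wrist force passes 120 N, or if a joint passes its speed limit or range.

ROBOT

A 7-joint arm with a two-finger parallel gripper is mounted at the origin on a cart in front of the work surface, level with it; the furniture and walls round the work are solid. World frame = base frame: x ahead of the robot, y to its left, z up, the work surface at z = 0. Lengths are in m, angles in rad, forces in N, time in s.
With the tool pointing down it reaches from about 0.4 to 0.85 m from the base axis. Payload 10.4 kg.
Tool frame: the origin (TCP) lies midway between the tips of the shut fingers; the grasp point (between the pads) lies 19 mm behind it; z points along the fingers, y is the line along which they close (so a half turn about z gives the same grasp; the last joint's range is limited). The gripper opens to 85 mm and grips with 20 to 120 N. Pads are 22 mm wide; open, the fingers measure 114 mm over their backs; the gripper's body (76 mm by 85 mm) begins 54 mm behind the grasp point. The pads swing forward as they close: fully open they stand 13 mm farther back than shut.
Start: joints at [-1.188, 0.332, -0.065, 1.46, 0.022, 1.35, -0.088], TCP at [0.247, 0.574, 0.199] pointing down, gripper open.
Joint ranges: [-2.6, 2.6], [-0.5, 2.12], [-1.47, 1.34], [0.16, 2.42], [-1.27, 4.41], [0.06, 2.06], [-2.6, 2.6]. Speed limits (rad/s): [2.22, 2.22, 2.79, 2.79, 3.14, 3.14, 3.14].

INTERFACE

Orientations are given as a unit quaternion [x, y, z, w].
In Python, from workcell import get_obs, camera, camera_params, hand_in gives the robot as it stands.
- The arm moves only by the tool carry_out, never from a script. Its argument "commands" is a list that holds one entry, the list of rows, each a list of 6 numbers: the shift along the tool's x, y, z in units of 40 mm (1.0 is 40 mm), then the turn, a rotation vector about the tool's x, y, z in units of 6 degrees (1.0 is 6 degrees). In form: [[[x, y, z, ax, ay, az], ...]]. A call has 1 to 20 rows; each row shifts and turns the commanded pose from where the row before left it, along the tool's axes as they then stand; what a row does not reach is not made up. A row lasts 1/12 s, in which the tool goes at most 41.7 mm and 7.16 degrees, less where a joint would pass 70% of its speed; a pose out of reach is approached as far as the arm can. A call is refused whole if a number of a shift passes 1 or a number of a turn 1, either way. A call with a gripper value outside its range is refused whole. "hand" is the closure, from -1 (fully open) to 1 (shut), set as the call begins (left out, the last holds). The fingers move at their own pace and stop on an object; "force" is the grip in N (left out, the last holds). Time passes only in rows, so rows that do not move let the fingers close. It gives the time, the measured TCP pose, the force, the opening and the grip force at its end, in the units of the state.
- get_obs(): the state, without advancing time (a new reading comes with each control period).
- camera(name): name is "scene" or "top" or "wrist"; returns the picture (384x512x3 uint8, red, green, blue); there is no depth.
- camera_params(name): a dict with "mtx" (3x3 intrinsics, pixels), "R" (3x3) and "t" (3): a world point X has camera coordinates R X + t. Camera axes: x right, y down, z forward; pixel columns grow to the right and rows downward; lengths in m; the calibration is good to about 2 mm. The wrist camera is an equidistant fisheye: a pixel r from the principal point sees the ray r / f radians off the axis. A picture is of the moment at which its call begins: read the wrist's pose just before it. camera_params takes no time and is no camera call; for the wrist camera it gives the pose at the moment of the call.
- hand_in(): hands the job in; it is judged then, once.
The state is a dict: "clock": time; "joint_pos": joint angles; "joint_velocities": joint speeds; "tau": joint torques, N m; "position": TCP position; "ee_rot": TCP orientation; "ft_force": force on the tool from outside, world axes, zero at the start; "torque": the same for the moment, N m; "grip_width": opening from 0.0 (shut) to 1.0 (fully open); "grasp_force": force on a finger pad.
Only numpy, scipy, OpenCV 4.12 (cv2) and the standard library are available. Lean on these libraries where they do the work, as an engineer would, in place of code of your own. Each camera call takes 0.05 s, during which the arm holds its last target. There are 200 camera calls.

## Working session

There is one attempt and no reset: what is moved stays moved. The work goes in short steps, Python scripts to look and compute and a tool call to move; the robot and the scene stay as the last step left them, time stands still between calls to the robot, and variables do not carry over. Pictures are saved under pics/ and viewed, at most 10 in all, crops included, and the job is handed in when it is done.

Besides the shell and the picture viewer there is one more tool, called after "Call:" as a command line: name --argument value ..., lists and objects as JSON in quotes. carry_out: Moves the arm, as the interface text tells. Its arguments: {"type":"object","properties":{"commands":{"type":"array"},"hand":{"type":"number"},"force":{"type":"number"}},"required":["commands"]}

```bash
mkdir -p pics; ls; python3 - <<'E'
from workcell import *
import cv2,numpy as np
for n in ("scene","top"):
    im=camera(n); cv2.imwrite(f"pics/{n}0.png",im[...,::-1])
    p=camera_params(n); print(n,np.round(p["mtx"],1).tolist(),np.round(p["R"],3).tolist(),np.round(p["t"],3).tolist())
print(get_obs())
E
```

```text
pics
scene [[475.2, 0.0, 256.0], [0.0, 475.2, 191.1], [0.0, 0.0, 1.0]] [[0.726, -0.687, 0.009], [-0.343, -0.374, -0.862], [0.596, 0.623, -0.507]] [-0.404, 0.342, 0.86]
top [[409.1, 0.0, 260.2], [0.0, 409.1, 190.7], [0.0, 0.0, 1.0]] [[-0.017, -1.0, -0.019], [-0.998, 0.019, -0.066], [0.067, 0.018, -0.998]] [0.085, 0.602, 1.128]
{'clock': 0.1, 'joint_pos': array([-1.18757853,  0.33282263, -0.06471445,  1.46087925,  0.02159788,
        1.34988409, -0.08847852]), 'joint_velocities': array([-3.56293337e-05, -1.01710645e-03, -4.67435167e-05, -3.18479159e-03,
        2.00137651e-03, -4.78489764e-04, -3.48736275e-05]), 'tau': array([ 1.38890427e-03, -6.26744127e+01,  4.92264878e-02, -3.92428708e+01,
        1.64085900e-02,  7.17347677e-03, -1.91230123e-05]), 'position': array([0.24657592, 0.5738867 , 0.19817637]), 'ee_rot': array([ 2.01492741e-01,  9.79489793e-01, -6.40345627e-04, -1.05300447e-04]), 'ft_force': array([ 0.37806396, -0.32760203, -0.13161774]), 'torque': array([-0.00156387,  0.04545528, -0.03863559]), 'grasp_force': 0.0, 'grip_width': 0.999484138981494}
```

View pics/scene0.png

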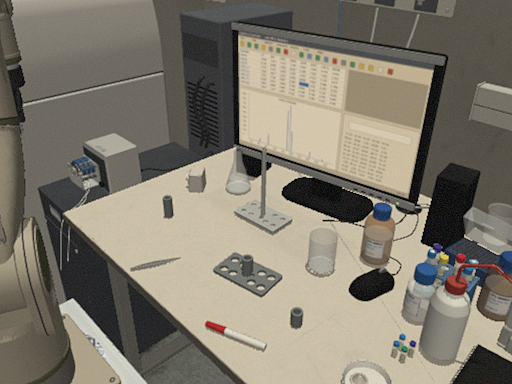

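View pics/top0.png

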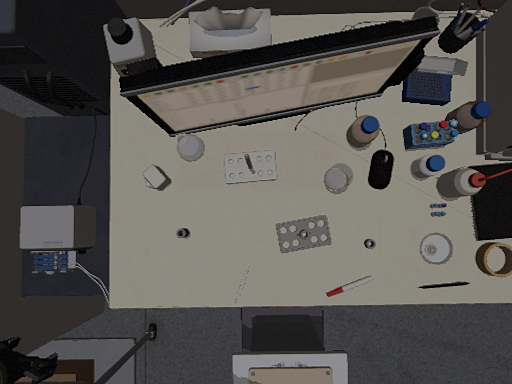

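The scene view shows the carrier rod near (264,150), the plate at (248,272), the long spacer at (168,207) and the short one at (296,317). In the top view the carrier is at (250,166), the plate at (303,234), the long spacer at (183,233) and the short one at (370,243).

```bash
cat > h.py <<'E'
from workcell import *
import cv2,numpy as np
from scipy.spatial.transform import Rotation as Rot
def ray(n,uv,p=None):
    p=p or camera_params(n); M=np.array(p["mtx"]);R=np.array(p["R"]);t=np.array(p["t"])
    if n=="wrist":
        q=(np.array(uv,float)-M[:2,2])/[M[0,0],M[1,1]]; r=np.hypot(*q)
        d=np.r_[q/max(r,1e-9)*np.sin(r),np.cos(r)]
    else: d=np.linalg.solve(M,np.r_[uv,1.])
    d=R.T@d; return -R.T@t,d/np.linalg.norm(d)
def onz(n,uv,z,p=None):
    c,d=ray(n,uv,p); return c+d*(z-c[2])/d[2]
def proj(n,X,p=None):
    p=p or camera_params(n); M=np.array(p["mtx"]);c=np.array(p["R"])@np.array(X,float)+np.array(p["t"])
    if n=="wrist":
        r=np.hypot(c[0],c[1]);th=np.arctan2(r,c[2]);return M[:2,2]+c[:2]/r*th*[M[0,0],M[1,1]]
    q=M@c;return q[:2]/q[2]
def tri(a,b):
    A=np.zeros((3,3));v=np.zeros(3)
    for c,d in (a,b):
        P=np.eye(3)-np.outer(d,d);A+=P;v+=P@c
    return np.linalg.solve(A,v)
def save(name,im,crops,s=4):
    cv2.imwrite(name,np.hstack([cv2.resize(im[y:y+h,x:x+w],None,fx=s,fy=s,interpolation=cv2.INTER_CUBIC) for x,y,w,h in crops])[...,::-1])
E
python3 - <<'E'
from h import *
t=cv2.imread("pics/top0.png")[...,::-1]; s=cv2.imread("pics/scene0.png")[...,::-1]
A=np.hstack([cv2.resize(t[140:260,a:a+66],None,fx=4,fy=4,interpolation=cv2.INTER_CUBIC) for a in (217,270)])
B=cv2.resize(s[140:260,230:296],None,fx=4,fy=4,interpolation=cv2.INTER_CUBIC)
C=np.hstack([A,B])
cv2.imwrite("pics/c1.png",C[...,::-1])
D=cv2.resize(t[215:250,165:200],None,fx=8,fy=8,interpolation=cv2.INTER_CUBIC)
E_=cv2.resize(s[190:225,150:185],None,fx=8,fy=8,interpolation=cv2.INTER_CUBIC)
cv2.imwrite("pics/c2.png",np.hstack([D,E_])[...,::-1])
E
```

```text
(no output)
```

View pics/c1.png

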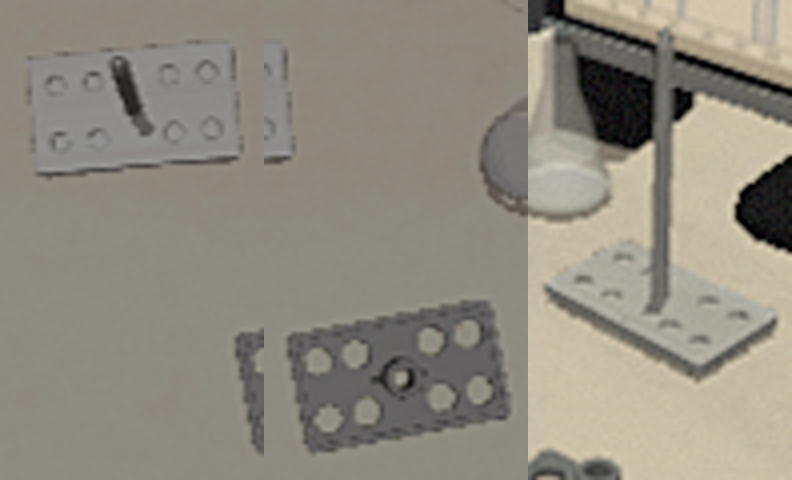

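View pics/c2.png

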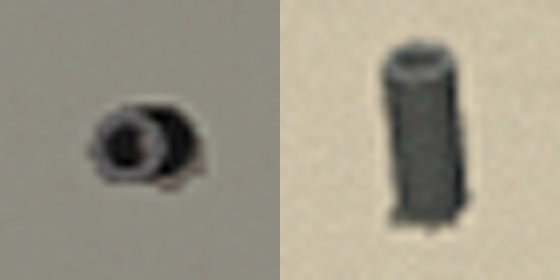

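The crops show the rod tip at top px (246.5,155.5) and scene px (264,147). They also give the floor and plate corners, and the long spacer's top centre at top px (180.6,233.1) and scene px (167.5,197.5).

```bash
python3 - <<'E'
from h import *
o=lambda n,uv,z:np.round(onz(n,uv,z),4)
T=lambda x,y,ox:np.array([(x+.5)/4-.5+ox,(y+.5)/4-.5+140])
fc=np.array([onz("top",T(x,y,217),.014) for x,y in((30,58),(235,42),(240,157),(38,174))])
pc=np.array([onz("top",T(x-264,y,270),.009) for x,y in((288,335),(490,300),(510,410),(310,450))])
for n,c in(("floor",fc),("plate",pc)):
    l=(c[0]+c[3])/2-(c[1]+c[2])/2; w=(c[0]+c[1])/2-(c[2]+c[3])/2
    print(n,np.round(c.mean(0),4),np.linalg.norm(l),np.linalg.norm(w),"y-axis yaw deg",np.degrees(np.arctan2(-l[0],l[1])),np.degrees(np.arctan2(w[1],w[0])))
print("tip",tri(ray("top",T(118,61,217)),ray("scene",T(664-528,28,230))), o("top",T(118,61,217),.22),o("scene",T(136,28,230),.22))
print("base",o("top",T(147,131,217),.014))
print("bush",o("top",T(402-264,378,270),.052))
print("long",o("top",(180.2,232.7),.06),o("scene",(167.1,197.1),.06))
print("short",o("top",(370,243),.03))
for n,uv in(("flask",(190,147)),("timer",(155,178)),("beaker",(336,180))):print(n,o("top",uv,.05))
E
```

```text
floor [0.6729 0.0999 0.014 ] 0.14482105558137412 0.08255052738357102 y-axis yaw deg 3.5332635441547775 2.302144888641315
plate [ 0.4825 -0.0458  0.009 ] 0.14362614628590192 0.07995441754263045 y-axis yaw deg 9.566721750601927 9.228240414242439
tip [0.67541494 0.10116371 0.21666284] [0.6743 0.1015 0.22  ] [0.6711 0.0957 0.22  ]
base [0.6561 0.0922 0.014 ]
bush [ 0.4812 -0.0438  0.052 ]
long [0.4909 0.2911 0.06  ] [0.4904 0.2841 0.06  ]
short [ 0.453  -0.2257  0.03  ]
flask [0.7259 0.2651 0.05  ]
timer [0.6417 0.3623 0.05  ]
beaker [ 0.6267 -0.1344  0.05  ]
```

```bash
cat >> h.py <<'E'
def mv(P,p0=None,q=None,n=None):
    o=get_obs(); p0=o["position"] if p0 is None else np.array(p0); R=Rot.from_quat(o["ee_rot"] if q is None else q)
    d=R.inv().apply(np.array(P)-p0)/.04; n=n or int(np.ceil(abs(d).max()/.9)); print("mv",n,np.round(d/n,3).tolist(), "tot",np.round(d,2).tolist())
def rt(rz,lean,az):
    """rotation rows from now to heading az, lean deg; in place"""
    o=get_obs();R=Rot.from_quat(o["ee_rot"]);r=(R.inv()*tgt(az,lean)).as_rotvec(degrees=True)/6
    print("rot",np.round(r,2).tolist())
def tgt(az,lean):
    a,l=np.radians([az,lean]);H=np.array([np.cos(a),np.sin(a),0]);z=np.sin(l)*H-[0,0,np.cos(l)]
    y=np.array([-np.sin(a),np.cos(a),0]);return Rot.from_matrix(np.c_[np.cross(y,z),y,z])
E
python3 - <<'E'
from h import *
mv([.43,.265,.22]); rt(0,43,20); print(tgt(20,43).as_matrix().round(3).tolist())
o=get_obs(); print((Rot.from_quat(o["ee_rot"]).inv()*tgt(20,0)).as_rotvec(degrees=True)/6)
E
```

```text
mv 9 [-0.807, -0.587, -0.06] tot [-7.26, -5.29, -0.54]
rot [-2.71, -6.82, -6.86]
[[-0.687, -0.342, 0.641], [-0.25, 0.94, 0.233], [-0.682, 0.0, -0.731]]
[-1.19770020e-02 -4.20328181e-03 -7.20808781e+00]
```

Call:
carry_out --commands '[[[-0.81, -0.59, -0.06, 0, 0, 0], [-0.81, -0.59, -0.06, 0, 0, 0], [-0.81, -0.59, -0.06, 0, 0, 0], [-0.81, -0.59, -0.06, 0, 0, 0], [-0.81, -0.59, -0.06, 0, 0, 0], [-0.81, -0.59, -0.06, 0, 0, 0], [-0.81, -0.59, -0.06, 0, 0, 0], [-0.81, -0.59, -0.06, 0, 0, 0], [-0.81, -0.59, -0.06, 0, 0, 0], [0, 0, 0, -0.27, -0.68, -0.69], [0, 0, 0, -0.27, -0.68, -0.69], [0, 0, 0, -0.27, -0.68, -0.69], [0, 0, 0, -0.27, -0.68, -0.69], [0, 0, 0, -0.27, -0.68, -0.69], [0, 0, 0, -0.27, -0.68, -0.69], [0, 0, 0, -0.27, -0.68, -0.69], [0, 0, 0, -0.27, -0.68, -0.69], [0, 0, 0, -0.27, -0.68, -0.69], [0, 0, 0, -0.27, -0.68, -0.69], [0, 0, 0, 0, 0, 0]]]' --hand -1

```text
clock: 1.77
position: [0.4291, 0.2618, 0.2175]
ee_rot: [-0.166, 0.916, 0.063, 0.36]
ft_force: [-0.6, 0.0, -1.0]
grip_width: 1.001
grasp_force: 0.0
```

```bash
python3 - <<'E'
from h import *
p=camera_params("wrist"); im=camera("wrist"); cv2.imwrite("pics/w1.png",im[...,::-1])
o=get_obs(); print(o["clock"],o["position"],o["joint_pos"].round(2)); rt(0,43,20)
print(p["mtx"], proj("wrist",[.491,.288,.06],p), proj("wrist",[.6735,.1,.22],p), proj("wrist",[.482,-.045,.052],p))
import pickle; pickle.dump(p,open("w1.pkl","wb"))
E
```

```text
1.8167 [0.4298715  0.26258178 0.21913848] [-0.86 -0.48 -0.05  2.39  0.59  0.66  0.65]
rot [0.01, -0.03, 0.03]
[[297.31863964   0.         256.83877574]
 [  0.         297.31863964 192.06508067]
 [  0.           0.           1.        ]] [260.34878518 117.17116172] [ 79.47747584 271.76586144] [-7.72284763 59.06647448]
```

View pics/w1.png

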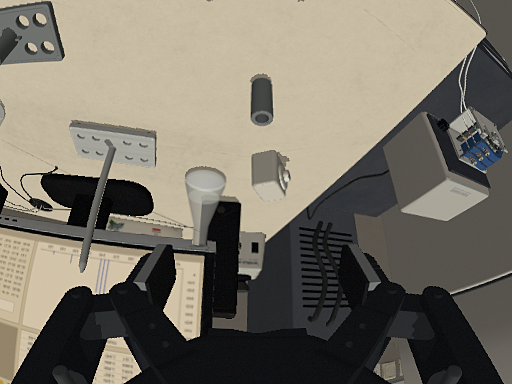

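The wrist view shows the long spacer's top at (262,118) and the rod tip at (82,270). Both are within 3 px of prediction.

```bash
python3 - <<'E'
from h import *
import pickle;p=pickle.load(open("w1.pkl","rb"))
S=onz("wrist",(262,118),.06,p);print(S, tri(ray("wrist",(262,118),p),ray("top",(180.2,232.7))))
T=onz("wrist",(82,270),.22,p);print(T)
print(tri(ray("wrist",(82,270),p),ray("top",(246.25,154.9))))
S=np.array([.491,.288,.036]); z=tgt(20,43).as_matrix()[:,2]
A=S-.06*z;B=S+.019*z;print(A,B);mv(A);mv(B,A)
E
```

```text
[0.49160265 0.29021096 0.06      ] [0.49096959 0.29046846 0.06067346]
[0.65667703 0.10715984 0.22      ]
[0.67494796 0.10207633 0.21652157]
[0.45254787 0.27400457 0.07988122] [0.50317651 0.29243189 0.02210428]
mv 4 [0.476, 0.02, 0.746] tot [1.9, 0.08, 2.98]
mv 3 [-0.002, -0.0, 0.658] tot [-0.01, -0.0, 1.97]
```

Call:
carry_out --commands '[[[0.48, 0.03, 0.75, 0, 0, 0], [0.48, 0.03, 0.75, 0, 0, 0], [0.48, 0.03, 0.75, 0, 0, 0], [0.48, 0.03, 0.75, 0, 0, 0], [0, 0, 0.4, 0, 0, 0], [0, 0, 0.4, 0, 0, 0], [0, 0, 0.4, 0, 0, 0], [0, 0, 0.4, 0, 0, 0], [0, 0, 0.37, 0, 0, 0], [0, 0, 0, 0, 0, 0], [0, 0, 0, 0, 0, 0]]]'

```text
clock: 2.73
position: [0.4879, 0.2905, 0.1204]
ee_rot: [-0.167, 0.915, 0.063, 0.362]
ft_force: [-0.7, -0.4, 0.2]
grip_width: 1.001
grasp_force: 0.0
```

```bash
python3 - <<'E'
from h import *
o=get_obs();R=Rot.from_quat(o["ee_rot"]);print(o["position"],o["joint_pos"].round(2),R.inv().apply(np.array([.491,.290,.036])-o["position"])); rt(0,43,20)
E
```

```text
[0.48789115 0.29050901 0.12037826] [-0.   -0.14 -0.77  2.36  0.83  0.28  0.39] [ 0.05561031 -0.00103603  0.0635298 ]
rot [0.02, 0.01, 0.11]
```

Call:
carry_out --commands '[[[0.35, 0, 0, 0, 0, 0], [0.35, 0, 0, 0, 0, 0], [0.35, 0, 0, 0, 0, 0], [0.34, 0, 0, 0, 0, 0], [0, 0, 0, 0, 0, 0.1], [0, 0, 0, 0, 0, 0]]]'

```text
clock: 3.23
position: [0.4638, 0.2838, 0.0992]
ee_rot: [-0.162, 0.916, 0.065, 0.361]
ft_force: [-0.1, 0.1, -0.2]
grip_width: 1.0
grasp_force: 0.0
```

```bash
python3 - <<'E'
from h import *
o=get_obs();R=Rot.from_quat(o["ee_rot"]);print(o["position"],o["joint_pos"].round(2),R.inv().apply(np.array([.491,.290,.036])-o["position"])); rt(0,43,20)
E
```

```text
[0.46383443 0.28382232 0.09922607] [ 0.38 -0.22 -1.14  2.41  0.69  0.18  0.46] [ 0.02290002 -0.00361335  0.0650861 ]
rot [0.02, -0.0, 0.0]
```

Leaning straight back folds the elbow onto its limit here. I'll lift and turn the heading to −40°, so the wrist goes back and to the left.

Call:
carry_out --commands '[[[-0.28, 0, -0.3, 0, 0, 0], [-0.28, 0, -0.3, 0, 0, 0], [-0.28, 0, -0.3, 0, 0, 0], [-0.28, 0, -0.3, 0, 0, 0], [-0.28, 0, -0.3, 0, 0, 0], [0, 0, 0, 0.48, 0, 0.52], [0, 0, 0, 0.48, 0, 0.52], [0, 0, 0, 0.48, 0, 0.52], [0, 0, 0, 0.48, 0, 0.52], [0, 0, 0, 0.48, 0, 0.52], [0, 0, 0, 0.48, 0, 0.52], [0, 0, 0, 0.48, 0, 0.52], [0, 0, 0, 0.48, 0, 0.52], [0, 0, 0, 0.48, 0, 0.52], [0, 0, 0, 0.48, 0, 0.52], [0, 0, 0, 0.48, 0, 0.52], [0, 0, 0, 0.48, 0, 0.52], [0, 0, 0, 0.48, 0, 0.52], [0, 0, 0, 0.48, 0, 0.52], [0, 0, 0, 0, 0, 0]]]'

```text
clock: 4.9
position: [0.4613, 0.2851, 0.1717]
ee_rot: [0.288, 0.886, -0.114, 0.345]
ft_force: [0.2, -0.6, 0.1]
grip_width: 1.002
grasp_force: 0.0
```

```bash
python3 - <<'E'
from h import *
o=get_obs();print(o["position"],o["joint_pos"].round(2)); rt(0,43,-40)
S=np.array([.491,.290,.036]); q=tgt(-40,43);z=q.as_matrix()[:,2];q=q.as_quat()
A=S-.06*z;mv(A,q=q);mv(S+.019*z,A,q=q)
E
```

```text
[0.46130871 0.28511792 0.17173475] [-0.12  0.44 -1.19  1.88  1.07  1.57 -0.67]
rot [0.43, -0.06, 0.51]
mv 3 [0.652, 0.19, 0.439] tot [1.96, 0.57, 1.32]
mv 3 [0.0, 0.0, 0.658] tot [0.0, 0.0, 1.98]
```

Call:
carry_out --commands '[[[0, 0, 0, 0.43, -0.06, 0.51], [0.33, 0.1, 0.22, 0, 0, 0], [0.33, 0.1, 0.22, 0, 0, 0], [0.33, 0.1, 0.22, 0, 0, 0], [0.33, 0.09, 0.22, 0, 0, 0], [0.32, 0.09, 0.22, 0, 0, 0], [0.32, 0.09, 0.22, 0, 0, 0], [0, 0, 0, 0, 0, 0]]]'

```text
clock: 5.57
position: [0.4583, 0.3148, 0.0781]
ee_rot: [0.315, 0.875, -0.126, 0.344]
ft_force: [0.3, -0.8, 0.3]
grip_width: 1.006
grasp_force: 0.0
```

```bash
python3 - <<'E'
from h import *
p=camera_params("wrist");im=camera("wrist");save("pics/w2.png",im,[(150,0,200,200)],3)
import pickle;pickle.dump(p,open("w2.pkl","wb"))
o=get_obs();print(o["position"],o["joint_pos"].round(2)); rt(0,43,-40)
S=np.array([.491,.290,.036]); z=Rot.from_quat(o["ee_rot"]).as_matrix()[:,2]
mv(S+.019*z);print(proj("wrist",[.491,.29,.06],p),proj("wrist",[.491,.29,0],p))
E
```

```text
[0.45852393 0.31482616 0.07963486] [-0.31  0.65 -1.05  1.84  1.18  1.6  -0.89]
rot [0.02, -0.0, 0.05]
mv 3 [-0.001, 0.014, 0.656] tot [-0.0, 0.04, 1.97]
[257.86733514 223.75405827] [257.91347833 161.38233805]
```

View pics/w2.png

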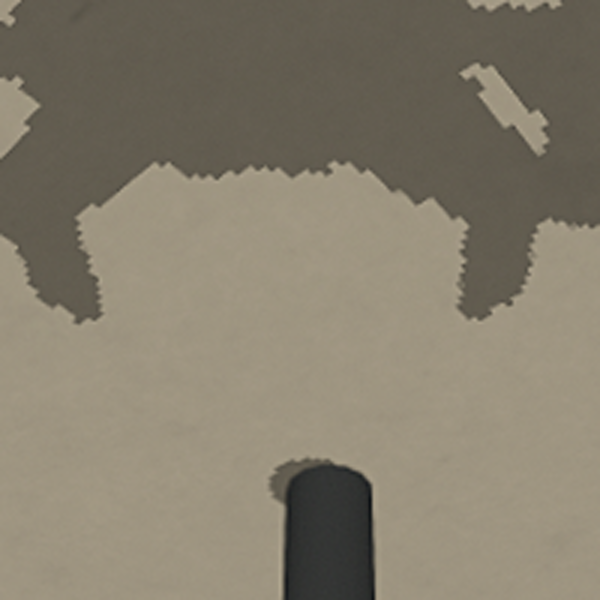

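The spacer stands centred at column 259.5 against a prediction of 258, so I advance and grip.

Call:
carry_out --commands '[[[0, 0, 0.4, 0, 0, 0], [0, 0, 0.4, 0, 0, 0], [0, 0, 0.4, 0, 0, 0], [0, 0, 0.4, 0, 0, 0], [0, 0, 0.37, 0, 0, 0], [0, 0, 0, 0, 0, 0]]]'

```text
clock: 6.12
position: [0.5016, 0.2765, 0.0206]
ee_rot: [0.318, 0.874, -0.127, 0.343]
ft_force: [0.6, -0.6, -0.8]
grip_width: 1.001
grasp_force: 0.0
```

Call:
carry_out --commands '[[[0, 0, 0, 0, 0, 0], [0, 0, 0, 0, 0, 0], [0, 0, 0, 0, 0, 0], [0, 0, 0, 0, 0, 0], [0, 0, 0, 0, 0, 0], [0, 0, 0, 0, 0, 0], [0, 0, 0, 0, 0, 0], [0, 0, 0, 0, 0, 0], [0, 0, 0, 0, 0, 0], [0, 0, 0, 0, 0, 0]]]' --hand 1 --force 35

```text
clock: 6.95
position: [0.5003, 0.2807, 0.0235]
ee_rot: [0.317, 0.875, -0.124, 0.344]
ft_force: [0.0, 0.6, 5.2]
grip_width: 0.228
grasp_force: 31.4
```

```bash
python3 - <<'E'
from h import *
o=get_obs();R=Rot.from_quat(o["ee_rot"]);print(o["position"],o["joint_pos"].round(2),R.inv().apply([.491,.290,.03]-o["position"])); rt(0,43,-40)
mv(o["position"]+[0,0,.26])
T=np.array([.6740,.1010,0]);C=np.array([.491,.290,0])
X=o["position"]+[0,0,.26]; mv(X+T-C,X)
E
```

```text
[0.50034553 0.28072863 0.02354352] [-0.26  0.72 -0.98  1.88  1.28  1.51 -0.9 ] [ 0.00521492  0.00113897 -0.01365616]
rot [0.03, -0.02, 0.01]
mv 6 [-0.737, 0.001, -0.794] tot [-4.42, 0.01, -4.76]
mv 6 [-0.799, -0.116, 0.742] tot [-4.79, -0.7, 4.45]
```

Call:
carry_out --commands '[[[-0.37, 0, -0.4, 0, 0, 0], [-0.37, 0, -0.4, 0, 0, 0], [-0.37, 0, -0.4, 0, 0, 0], [-0.37, 0, -0.4, 0, 0, 0], [-0.37, 0, -0.4, 0, 0, 0], [-0.37, 0, -0.4, 0, 0, 0], [-0.37, 0, -0.4, 0, 0, 0], [-0.37, 0, -0.4, 0, 0, 0], [-0.37, 0, -0.4, 0, 0, 0], [-0.37, 0, -0.4, 0, 0, 0], [-0.37, 0, -0.4, 0, 0, 0], [-0.37, 0, -0.4, 0, 0, 0], [0, 0, 0, 0, 0, 0]]]'

```text
clock: 8.03
position: [0.5001, 0.2817, 0.2882]
ee_rot: [0.318, 0.875, -0.122, 0.345]
ft_force: [1.0, -0.5, 0.8]
grip_width: 0.23
grasp_force: 31.5
```

```bash
python3 - <<'E'
from h import *
o=get_obs();print(o["position"],o["joint_pos"].round(2)); rt(0,43,-40)
mv(o["position"]+np.array([.674-.49,.101-.289,0]))
t=camera("top");s=camera("scene")
u=proj("top",o["position"]);v=proj("scene",o["position"]);print(u,v)
a=[int(x) for x in u-32];b=[int(x) for x in v-32]
f=lambda i,c:cv2.resize(i[c[1]:c[1]+64,c[0]:c[0]+64],None,fx=6,fy=6,interpolation=cv2.INTER_CUBIC)
cv2.imwrite("pics/g1.png",np.hstack([f(t,a),f(s,b)])[...,::-1]);print(a,b)
E
```

```text
[0.50009647 0.28172569 0.28824823] [-0.07  0.36 -1.19  1.66  1.02  1.69 -0.48]
rot [0.05, -0.02, -0.01]
mv 6 [-0.799, -0.11, 0.742] tot [-4.8, -0.66, 4.45]
[161.8131425  232.13566498] [163.07083006 117.92448523]
[129, 200] [131, 85]
```

View pics/g1.png

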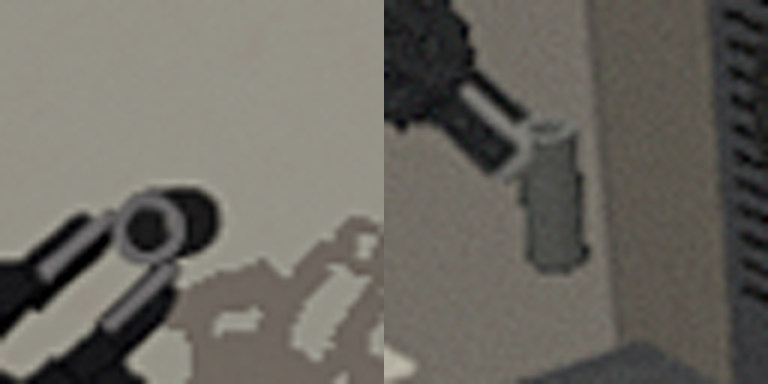

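The held spacer hangs upright in the pads, with its bore centre at top px ≈(153.6,237.6) and scene px ≈(157.8,106.6).

```bash
python3 - <<'E'
from h import *
o=get_obs();g=lambda x:(x+.5)/6-.5
a=ray("top",(129+g(150),200+g(228)));b=ray("scene",(131+g(163),85+g(131)))
X=tri(a,b);print(X,X-o["position"],Rot.from_quat(o["ee_rot"]).inv().apply(X-o["position"]))
print(proj("top",X),proj("scene",X))
B=onz("top",(129+g(188),200+g(216)),X[2]-.06);print("bot guess",B)
bs=(131+g(557-384),85+g(266));
for z in (.22,.23,.24,.25,.26):print(z,proj("scene",[X[0],X[1],z]),bs)
for C in [X[:2]]:
  mv(o["position"]+np.r_[np.array([.6745,.1015])-C,0])
E
```

```text
[0.49136406 0.28998131 0.31857145] [-0.0083473   0.00933907  0.03390093] [-0.01397279  0.00185887 -0.03327874]
[154.0679204  236.94209867] [157.0839942  106.32134954]
bot guess [0.49165707 0.29367227 0.25857145]
0.22 [160.7804969  142.84155376] (159.41666666666666, 128.91666666666666)
0.23 [160.4193424  139.27346873] (159.41666666666666, 128.91666666666666)
0.24 [160.05516276 135.67549624] (159.41666666666666, 128.91666666666666)
0.25 [159.68791979 132.04725918] (159.41666666666666, 128.91666666666666)
0.26 [159.31757469 128.38837409] (159.41666666666666, 128.91666666666666)
mv 6 [-0.798, -0.114, 0.741] tot [-4.79, -0.68, 4.44]
```

Call:
carry_out --commands '[[[-0.4, -0.06, 0.37, 0, 0, 0], [-0.4, -0.06, 0.37, 0, 0, 0], [-0.4, -0.06, 0.37, 0, 0, 0], [-0.4, -0.06, 0.37, 0, 0, 0], [-0.4, -0.06, 0.37, 0, 0, 0], [-0.4, -0.06, 0.37, 0, 0, 0], [-0.4, -0.06, 0.37, 0, 0, 0], [-0.4, -0.06, 0.37, 0, 0, 0], [-0.4, -0.05, 0.37, 0, 0, 0], [-0.4, -0.05, 0.37, 0, 0, 0], [-0.4, -0.05, 0.37, 0, 0, 0], [-0.39, -0.05, 0.37, 0, 0, 0], [0, 0, 0, 0, 0, 0]]]'

```text
clock: 9.22
position: [0.6845, 0.0867, 0.2823]
ee_rot: [0.32, 0.874, -0.126, 0.342]
ft_force: [-0.3, 0.4, -0.7]
grip_width: 0.229
grasp_force: 31.4
```

```bash
python3 - <<'E'
from h import *
t=camera("top");s=camera("scene");o=get_obs();print(o["position"],o["joint_pos"].round(2)); rt(0,43,-40)
cv2.imwrite("pics/t3.png",t[...,::-1]);cv2.imwrite("pics/s3.png",s[...,::-1])
f=lambda i,x,y:cv2.resize(i[y:y+64,x:x+64],None,fx=6,fy=6,interpolation=cv2.INTER_CUBIC)
cv2.imwrite("pics/g2.png",np.hstack([f(t,212,120),f(s,232,102)])[...,::-1])
print(proj("top",[.6745,.1015,.3186]),proj("scene",[.6745,.1015,.3186]))
E
```

```text
[0.68252375 0.0911123  0.2826916 ] [ 0.34  0.36 -1.1   1.64  1.1   1.36 -0.11]
rot [-0.0, -0.04, 0.01]
[243.64477085 147.53400194] [263.65557925 108.84364852]
```

View pics/g2.png

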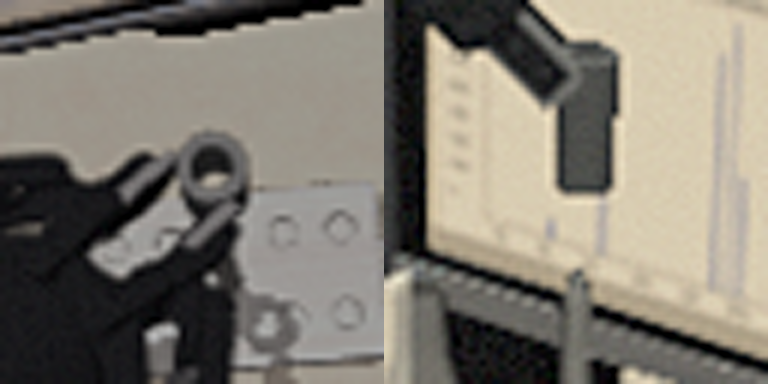

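At the moment of this picture the arm was still settling. In the scene view the spacer axis is at ≈265 px and the rod tip at 263.8 px; the top view has the bore at (247,147.6). I'll re-measure numerically now that the arm is at rest.

```bash
cat > meas.py <<'E'
from h import *
def meas():
    t=camera("top");s=camera("scene");o=get_obs()
    # scene: spacer silhouette mid-column over bright screen
    g=cv2.cvtColor(s,cv2.COLOR_RGB2GRAY).astype(float)
    out=[]
    for r in range(119,131):
        row=g[r,252:284]; b=np.median(np.r_[row[:4],row[-6:]]);d=row.min();w=np.clip((b-row-15)/(b-d),0,1)
        w[w<.3]=0; out.append((np.arange(252,284)*w).sum()/w.sum())
    gt=cv2.cvtColor(t,cv2.COLOR_RGB2GRAY)
    return o,out,gt,t,s
E
python3 - <<'E'
from meas import *
o,out,gt,t,s=meas();print(o["position"],np.round(out,1))
print(gt[139:158,236:256])
E
```

```text
[0.68214423 0.09319739 0.28368161] [263.7 264.1 264.  264.  264.1 264.  264.  264.1 264.  264.1 263.8 263.5]
[[151 151 150 152 151 150 151 151 151 150 150 150 150 151 151 151 149 149
  151 150]
 [151 151 150 152 152 151 152 151 151 152 151 151 151 152 151 151 150 149
  149 150]
 [150 151 151 150 150 150 150 153 154 155 153 152 152 149 149 148 150 148
  151 151]
 [151 150 150 151 152 153 155 146 127 140 154 156 154 151 150 148 151 150
  150 151]
 [151 150 150 149 154 145 123 119  97 103 108 120 142 155 152 149 149 152
  149 151]
 [149 151 152 153 146 116 101 111 112 113 110 106 107 129 150 151 151 151
  150 151]
 [153 151 149 152 122 102 103  81  64  56  71  99 108 105 131 156 152 151
  151 152]
 [154 128 116 112 103 102  76  37  31  26  32  58  93 102 108 146 155 152
  150 152]
 [112 111 102  87 106  93  37  26  33  32  30  29  68 103 105 132 155 151
  151 151]
 [111 105  62  71 108  87  23  29  32  29  27  25  58 102 101 124 155 150
  150 152]
 [107  58  18  67 109  87  19  24  18  20  26  14  53  99 103 124 156 151
  150 151]
 [ 52   6  31  83 106  93  31  49 124 163 154 119  81 103  92 113 157 152
  152 153]
 [  0  13 101 140  94 107  92 119 165 166 154 115 100 102  74 108 151 131
  124 112]
 [  0  86 154 145  68  98 107 108 119 120 113 104 110  94  45 108 160 153
  151 151]
 [ 38 114 155 139  63  60 107 114 111 110 110 106  82  39  22 109 167 159
  158 157]
 [119 163 162 152 102  21  51  68  85  82  67  76  70  19  20 106 162 155
  154 153]
 [160 159 155 161 140  32  21  31  33  38  73 109 114  95  68 135 162 158
  155 154]
 [159 157 156 160 152  86  18  22  33  77 111 117 105  59 102 161 157 154
  154 155]
 [155 155 155 157 159 154  89  29  79 113 115  98  47 103 165 162 157 155
  156 156]]
```

```bash
python3 - <<'E'
from h import *
print("spacer top",onz("top",(244.9,148.1),.3176))
R=np.array(camera_params("scene")["R"])
print("col of rod", [proj("scene",[.6743,.1015,z])[0] for z in(.22,.275)],"col spacer by top",proj("scene",np.r_[onz("top",(244.9,148.1),.3176)[:2],.275]))
print("1mm col",proj("scene",[.6743+.000726,.1015-.000687,.275])[0]-proj("scene",[.6743,.1015,.275])[0])
q=get_obs()["ee_rot"];Ri=Rot.from_quat(q).inv()
for v in([0,0,-1],[1,0,0],[0,1,0]):print(v,Ri.apply(v).round(3))
E
```

```text
spacer top [0.6734231  0.09894126 0.3176    ]
col of rod [np.float64(262.92801495751934), np.float64(263.2942181047469)] col spacer by top [263.7578627  125.85221468]
1mm col 0.400767628935057
[0, 0, -1] [0.679 0.    0.734]
[1, 0, 0] [-0.564  0.64   0.522]
[0, 1, 0] [ 0.469  0.769 -0.435]
```

Call:
carry_out --commands '[[[0, 0.05, 0, 0, 0, 0], [0, 0, 0, 0, 0, 0], [0.136, 0, 0.147, 0, 0, 0], [0.136, 0, 0.147, 0, 0, 0], [0.136, 0, 0.147, 0, 0, 0], [0.136, 0, 0.147, 0, 0, 0], [0.136, 0, 0.147, 0, 0, 0], [0.136, 0, 0.147, 0, 0, 0], [0, 0, 0, 0, 0, 0], [0, 0, 0, 0, 0, 0]]]'

```text
clock: 10.25
position: [0.6841, 0.0937, 0.2361]
ee_rot: [0.317, 0.875, -0.125, 0.343]
ft_force: [-0.6, -0.3, 0.4]
grip_width: 0.232
grasp_force: 31.4
```

```bash
python3 - <<'E'
from meas import *
o,out,gt,t,s=meas();print(o["position"],o["ft_force"].round(1),o["grip_width"])
rt(0,43,-40)
z=o["position"][2]+.034;print(z,proj("top",[.6743,.1015,z]),proj("scene",[.6743,.1015,z-.06]))
r=cv2.cvtColor(s,cv2.COLOR_RGB2GRAY);print(r[136:168:2,252:278])
print(gt[144:164,238:256])
E
```

```text
[0.68434593 0.09398722 0.2370653 ] [-0.4  0.7 -1.3] 0.22774016212438153
rot [0.02, -0.02, 0.01]
0.2710652959677947 [244.91583402 151.3171467 ] [262.87011031 148.71754962]
[[205 208 207 215 189 159 161 120  56  70  75  76  80  73  70  68  45 169
  214 207 204 206 204 201 208 203]
 [197 201 202 206 206 207 214 154  56  70  76  79  72  77  76  68  55 167
  214 207 203 204 202 206 202 204]
 [190 200 191 188 194 198 203 149  56  72  76  77  77  80  74  70  35 166
  216 206 200 202 206 204 204 206]
 [195 208 206 208 209 195 196 145  55  69  77  76  74  77  75  74  35 166
  216 206 206 206 204 204 203 204]
 [163 167 173 183 197 197 199 148  61  71  83  81  74  73  75  65  38 156
  206 199 202 202 206 208 207 205]
 [162 166 165 163 165 170 118  36  64  75  77  81  77  75  73  66  17 159
  212 203 194 189 189 188 196 197]
 [ 42  49  81 135 146 152 144  90  69  73  80  79  76  72  67  52 160 212
  204 208 203 189 178 175 192 199]
 [ 94  97  62  14   2   7  38  50  51  65  91  94  90  84 102 150 172 163
  159 165 168 177 186 185 195 206]
 [104 102 105 128 128  99  98  94  59  40 100 126 122 111
[... 1616 characters left out ...]
 84 144 160 155 154 154]
 [143 153  85  92 110 107 108  92  94 106 106  63  57 129 161 155 155 154]
 [166 149  78  50  97 114 114 113 114 101  58  21  57 128 161 155 154 155]
 [162 161 127  17  43  57  70  68  55  85  92  15  76 142 160 155 156 156]
 [140 110  88  30  20  25  25  36  79 113 106  62 107 165 159 155 154 156]
 [133 154 159 144  46  11  44  94 112 111  77  65 131 164 156 155 154 155]
 [113 162 165 163 107  51 103 115 109  71  32  43 113 167 156 154 156 156]
 [134 164 156 108  72 106 115 109  68  30  18  25  76 137 158 155 153 152]
 [143 135  94  72 103 117 107  62  25  20  19  28  74 132 161 154 152 153]
 [154 116  70 113 118 104  55  25  15  24  27  39  49 110 161 153 150 151]]
```

The spacer is centred on the rod in both views (scene 263.9 against 263.7, top 245 against 244.9). I continue down.

Call:
carry_out --commands '[[[0.136, 0, 0.147, 0, 0, 0], [0.136, 0, 0.147, 0, 0, 0], [0.136, 0, 0.147, 0, 0, 0], [0.136, 0, 0.147, 0, 0, 0], [0.136, 0, 0.147, 0, 0, 0], [0.136, 0, 0.147, 0, 0, 0], [0.136, 0, 0.147, 0, 0, 0], [0.136, 0, 0.147, 0, 0, 0], [0, 0, 0, 0, 0, 0]]]'

```text
clock: 11.1
position: [0.6837, 0.0935, 0.1703]
ee_rot: [0.317, 0.875, -0.125, 0.343]
ft_force: [-1.1, -0.8, -0.8]
grip_width: 0.228
grasp_force: 31.4
```

```bash
python3 - <<'E'
from h import *
o=get_obs();print(o["position"],o["ft_force"].round(1),o["torque"].round(2));rt(0,43,-40);mv([.6843,.094,o["position"][2]-.08],n=10)
E
```

```text
[0.68366273 0.09346576 0.17031293] [-1.1 -0.8 -0.8] [ 0.46  0.67 -0.09]
rot [0.01, -0.04, 0.03]
mv 10 [0.136, 0.002, 0.147] tot [1.36, 0.02, 1.47]
```

Call:
carry_out --commands '[[[0.136, 0.002, 0.147, 0, 0, 0], [0.136, 0.002, 0.147, 0, 0, 0], [0.136, 0.002, 0.147, 0, 0, 0], [0.136, 0.002, 0.147, 0, 0, 0], [0.136, 0.002, 0.147, 0, 0, 0], [0.136, 0.002, 0.147, 0, 0, 0], [0.136, 0.002, 0.147, 0, 0, 0], [0.136, 0, 0.147, 0, 0, 0], [0.136, 0, 0.147, 0, 0, 0], [0.136, 0, 0.147, 0, 0, 0], [0.136, 0, 0.147, 0, 0, 0], [0.136, 0, 0.147, 0, 0, 0], [0.136, 0, 0.147, 0, 0, 0], [0.136, 0, 0.147, 0, 0, 0], [0, 0, 0, 0, 0, 0], [0, 0, 0, 0, 0, 0]]]'

```text
clock: 12.43
position: [0.6844, 0.0942, 0.0595]
ee_rot: [0.317, 0.875, -0.124, 0.343]
ft_force: [-1.4, -2.3, -1.8]
grip_width: 0.233
grasp_force: 31.3
```

```bash
python3 - <<'E'
from h import *
o=get_obs();print(o["position"],o["ft_force"].round(1),o["torque"].round(2),o["joint_pos"].round(2));rt(0,43,-40)
E
```

```text
[0.68444969 0.09419382 0.05953538] [-1.4 -2.3 -1.8] [ 0.22  1.08 -0.44] [ 0.18  0.64 -0.93  1.84  1.41  1.23 -0.51]
rot [0.02, -0.03, 0.02]
```

Call:
carry_out --commands '[[[0.068, 0, 0.073, 0, 0, 0], [0.068, 0, 0.073, 0, 0, 0], [0.068, 0, 0.073, 0, 0, 0], [0.068, 0, 0.073, 0, 0, 0], [0.034, 0, 0.037, 0, 0, 0], [0.034, 0, 0.037, 0, 0, 0], [0, 0, 0, 0, 0, 0]]]'

```text
clock: 13.02
position: [0.6846, 0.0941, 0.0399]
ee_rot: [0.317, 0.875, -0.124, 0.343]
ft_force: [-0.8, -3.2, -2.1]
grip_width: 0.234
grasp_force: 31.3
```

Call:
carry_out --commands '[[[0.017, 0, 0.018, 0, 0, 0], [0.017, 0, 0.018, 0, 0, 0], [0, 0, 0, 0, 0, 0]]]'

```text
clock: 13.27
position: [0.6848, 0.0941, 0.0384]
ee_rot: [0.317, 0.875, -0.124, 0.344]
ft_force: [-2.1, -2.7, 0.3]
grip_width: 0.227
grasp_force: 31.4
```

Call:
carry_out --commands '[[[0.017, 0, 0.018, 0, 0, 0], [0.017, 0, 0.018, 0, 0, 0], [0, 0, 0, 0, 0, 0], [0, 0, 0, 0, 0, 0]]]'

```text
clock: 13.6
position: [0.6851, 0.0942, 0.0374]
ee_rot: [0.317, 0.875, -0.124, 0.344]
ft_force: [-6.0, -1.9, 7.2]
grip_width: 0.229
grasp_force: 32.5
```

Contact came exactly at the expected height, so the spacer is seated. I release and back out.

Call:
carry_out --commands '[[[0, 0, 0, 0, 0, 0], [0, 0, 0, 0, 0, 0], [0, 0, 0, 0, 0, 0], [0, 0, 0, 0, 0, 0], [0, 0, 0, 0, 0, 0], [0, 0, 0, 0, 0, 0], [0, 0, -0.2, 0, 0, 0], [0, 0, -0.4, 0, 0, 0], [0, 0, -0.5, 0, 0, 0], [0, 0, -0.5, 0, 0, 0], [0, 0, -0.5, 0, 0, 0], [0, 0, -0.5, 0, 0, 0], [0, 0, -0.5, 0, 0, 0], [0, 0, -0.5, 0, 0, 0], [0, 0, 0, 0, 0, 0]]]' --hand -1

```text
clock: 14.85
position: [0.6082, 0.1615, 0.1461]
ee_rot: [0.316, 0.875, -0.122, 0.345]
ft_force: [-0.6, 0.7, -0.0]
grip_width: 0.999
grasp_force: 0.0
```

```bash
python3 - <<'E'
from h import *
t=camera("top");s=camera("scene");o=get_obs();print(o["position"],o["joint_pos"].round(2));rt(0,43,-40)
cv2.imwrite("pics/t4.png",t[...,::-1]);cv2.imwrite("pics/s4.png",s[...,::-1])
f=lambda i,x,y,w,k:cv2.resize(i[y:y+w,x:x+w],None,fx=k,fy=k,interpolation=cv2.INTER_CUBIC)
cv2.imwrite("pics/g4.png",np.hstack([f(s,230,165,70,5),f(t,268,200,70,5)])[...,::-1])
for z in(.014,.074):print(proj("scene",[.674,.101,z]))
E
```

```text
[0.6093213  0.1579514  0.14327341] [ 0.15  0.48 -1.07  1.86  1.22  1.36 -0.5 ]
rot [0.04, -0.01, 0.02]
[261.74175189 213.30026838]
[262.08167169 194.72731455]
```

View pics/g4.png

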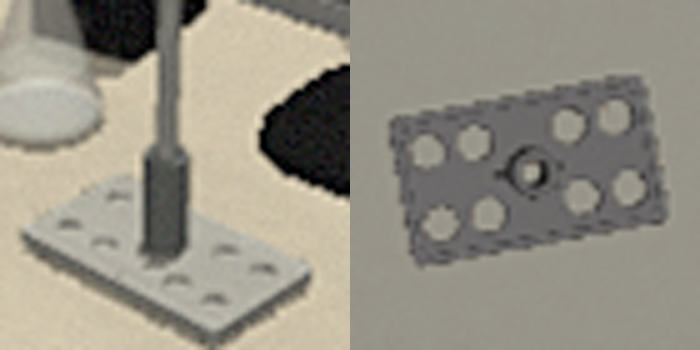

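The long spacer stands on the floor round the rod. The plate is undisturbed, with its bush at top px ≈(303.6,234) and turned about 6° relative to the floor.

```bash
python3 - <<'E'
from h import *
o=get_obs();mv([.466,0,.14],n=11)
rt(0,43,-70);q=tgt(-70,43)
print(onz("top",(303.5,233.9),.052))
E
```

```text
mv 11 [0.02, -0.484, -0.009] tot [0.22, -5.33, -0.1]
rot [3.45, -0.02, 3.68]
[ 0.48179482 -0.04208237  0.052     ]
```

Call:
carry_out --commands '[[[0.02, -0.484, -0.01, 0, 0, 0], [0.02, -0.484, -0.01, 0, 0, 0], [0.02, -0.484, -0.01, 0, 0, 0], [0.02, -0.484, -0.01, 0, 0, 0], [0.02, -0.484, -0.01, 0, 0, 0], [0.02, -0.484, -0.01, 0, 0, 0], [0.02, -0.484, -0.01, 0, 0, 0], [0.02, -0.484, -0.01, 0, 0, 0], [0.02, -0.484, -0.01, 0, 0, 0], [0.02, -0.484, -0.01, 0, 0, 0], [0.02, -0.484, -0.01, 0, 0, 0], [0, 0, 0, 0.49, 0, 0.53], [0, 0, 0, 0.49, 0, 0.53], [0, 0, 0, 0.49, 0, 0.53], [0, 0, 0, 0.49, 0, 0.53], [0, 0, 0, 0.49, 0, 0.53], [0, 0, 0, 0.49, 0, 0.53], [0, 0, 0, 0.49, 0, 0.53], [0, 0, 0, 0, 0, 0], [0, 0, 0, 0, 0, 0]]]'

```text
clock: 16.62
position: [0.4656, -0.0002, 0.1379]
ee_rot: [0.533, 0.764, -0.209, 0.298]
ft_force: [-1.5, 0.1, -0.2]
grip_width: 1.002
grasp_force: 0.0
```

```bash
python3 - <<'E'
from h import *
p=camera_params("wrist");im=camera("wrist")
o=get_obs();print(o["position"],o["joint_pos"].round(2));rt(0,43,-70)
z=Rot.from_quat(o["ee_rot"]).as_matrix()[:,2]
S=np.array([.4815,-.0440,.040])
mv(S-.07*z);mv(S+.019*z,S-.07*z)
c=proj("wrist",[S[0],S[1],.052],p);print(c)
g=cv2.cvtColor(im,cv2.COLOR_RGB2GRAY);x,y=np.round(c).astype(int)
cv2.imwrite("pics/w5.png",im[...,::-1])
f=cv2.resize(im[max(y-60,0):y+60,x-70:x+70],None,fx=5,fy=5,interpolation=cv2.INTER_CUBIC);cv2.imwrite("pics/w5c.png",f[...,::-1]);print(max(y-60,0),x-70)
# plate holes -> bright blobs near
import pickle;pickle.dump(p,open("w5.pkl","wb"))
for yy in range(y-16,y+18,2):print(g[yy,x-24:x+26:2])
E
```

```text
[ 0.46546233 -0.00048543  0.13843047] [ 0.46  0.34 -1.23  2.05  0.97  1.51 -0.8 ]
rot [0.03, -0.04, 0.03]
mv 1 [0.82, 0.0, 0.844] tot [0.82, 0.0, 0.84]
mv 3 [0.0, 0.0, 0.742] tot [0.0, 0.0, 2.22]
[255.18708659 158.91792259]
99 185
[ 51  54  54  51  46  81  70  43  50  52  53  53  56  53  52  54  49  50
  46  71 172 174  82  40  39]
[82 66 85 90 92 92 69 45 51 52 53 54 55 53 52 55 49 48 46 41 48 48 50 43
 60]
[89 89 89 89 89 90 66 44 50 52 53 55 55 52 52 52 50 51 44 42 53 52 49 45
 92]
[148 112  88  87  89  92  59  45  51  55  51  54  52  52  52  51  51  52
  45  45  73  80  86  90  90]
[155 156 162 147  87  92  57  45  51  52  50  59  64  62  58  52  46  49
  48  42  93  89  91  89  92]
[158 160 130  54  68  92  57  45  57  78  96  94  98  99 100 102  81  62
  45  35  95  90  89  90  89]
[ 45  44  48  45  66  94  52  64  94  94  88  81  63  67  70  85  94  96
  75  27 169  94  91  90  90]
[52 53 50 59 82 93 56 94 91 72 44 53 52 54 51 46 58 89 94 60 46 36 90 89
 92]
[69 71 84 91 92 92 73 90 92 39 47 54 56 53 54 49 39 80 89 79 45 50 90 89
 76]
[89 88 87 90 90 90 89 89 93 53 47 52 55 55 51 48 38 84 90 76 53 86 91 90
 78]
[90 91 90 85 81 84 85 86 91 91 69 55 54 52 50 60 85 89 87 86 91 91 89 88
 89]
[160 142 133 124 121 110 103  96  85  85  90  96  94  93  89  94  89  86
  86  87  88  80  86  83  88]
[156 156 155 157 155 157 157 160 161 155 137 124 105 110 112 102  96  92
  91  90  90  88  87  87  91]
[154 154 154 154 155 153 153 154 153 154 155 157 157 158 157 159 161 160
 162 153 141 127 124 133 157]
[154 154 154 155 156 155 155 154 154 156 155 155 155 154 155 156 153 154
 155 156 157 157 155 154 156]
[154 155 154 154 155 155 157 153 154 155 155 155 154 155 155 155 154 155
 155 156 155 156 156 154 155]
[156 156 154 155 155 155 153 155 154 154 156 154 154 154 154 154 155 152
 154 154 154 156 154 156 156]
```

The bush top is within 1 px of prediction in the wrist view, so I go in.

Call:
carry_out --commands '[[[0.27, 0, 0.28, 0, 0, 0], [0.27, 0, 0.28, 0, 0, 0], [0.28, 0, 0.28, 0, 0, 0], [0, 0, 0.3, 0, 0, 0], [0, 0, 0.4, 0, 0, 0], [0, 0, 0.4, 0, 0, 0], [0, 0, 0.4, 0, 0, 0], [0, 0, 0.4, 0, 0, 0], [0, 0, 0.32, 0, 0, 0], [0, 0, 0, 0, 0, 0], [0, 0, 0, 0, 0, 0]]]'

```text
clock: 17.58
position: [0.4859, -0.057, 0.0275]
ee_rot: [0.534, 0.763, -0.209, 0.3]
ft_force: [0.2, -0.2, 0.2]
grip_width: 1.003
grasp_force: 0.0
```

```bash
python3 - <<'E'
from h import *
o=get_obs();R=Rot.from_quat(o["ee_rot"]);print(o["position"],o["ft_force"].round(1),o["joint_pos"].round(2),R.inv().apply(np.array([.4815,-.044,.04])-o["position"])/.04);rt(0,43,-70)
E
```

```text
[ 0.4858609  -0.05695431  0.02753638] [ 0.2 -0.2  0.2] [ 0.41  0.54 -1.05  2.13  1.21  1.4  -0.95] [ 0.03855604  0.00900269 -0.4607502 ]
rot [0.01, -0.03, 0.01]
```

Call:
carry_out --commands '[[[0, 0, 0, 0, 0, 0], [0, 0, 0, 0, 0, 0], [0, 0, 0, 0, 0, 0], [0, 0, 0, 0, 0, 0], [0, 0, 0, 0, 0, 0], [0, 0, 0, 0, 0, 0], [0, 0, 0, 0, 0, 0], [0, 0, 0, 0, 0, 0], [0, 0, 0, 0, 0, 0], [0, 0, 0, 0, 0, 0]]]' --hand 1 --force 60

```text
clock: 18.42
position: [0.4862, -0.0559, 0.0272]
ee_rot: [0.533, 0.763, -0.209, 0.3]
ft_force: [-1.9, 0.4, 4.5]
grip_width: -0.002
grasp_force: 4.0
```

Call:
carry_out --commands '[[[-0.1, 0, -0.11, 0, 0, 0], [-0.34, 0, -0.37, 0, 0, 0], [-0.34, 0, -0.37, 0, 0, 0], [-0.34, 0, -0.37, 0, 0, 0], [-0.34, 0, -0.37, 0, 0, 0], [-0.34, 0, -0.37, 0, 0, 0], [-0.34, 0, -0.37, 0, 0, 0], [-0.34, 0, -0.37, 0, 0, 0], [-0.34, 0, -0.37, 0, 0, 0], [-0.34, 0, -0.37, 0, 0, 0], [-0.34, 0, -0.37, 0, 0, 0], [-0.34, 0, -0.37, 0, 0, 0], [-0.34, 0, -0.37, 0, 0, 0], [-0.34, 0, -0.37, 0, 0, 0], [0, 0, 0, 0, 0, 0], [0, 0, 0, 0, 0, 0]]]'

```text
clock: 19.75
position: [0.4858, -0.055, 0.2954]
ee_rot: [0.534, 0.762, -0.209, 0.301]
ft_force: [0.5, -1.4, -1.0]
grip_width: -0.001
grasp_force: 0.0
```

```bash
python3 - <<'E'
from h import *
o=get_obs();print(o["position"],o["ft_force"].round(1),o["joint_pos"].round(2));rt(0,43,-76)
# held plate: rod axis target (.6745,.1015); TCP offset ~ TCP-bush at grip
R=Rot.from_quat(o["ee_rot"]);z=R.as_matrix()[:,2];h=z[:2]
B=o["position"][:2]-.019*h;print("bush est",B)
zt=tgt(-76,43).as_matrix()[:,2]
T=np.r_[np.array([.6745,.1015])+.019*zt[:2],o["position"][2]+.0]
mv(T,q=tgt(-76,43).as_quat(),n=14)
t=camera("top");cv2.imwrite("pics/t6.png",t[...,::-1]);s=camera("scene");cv2.imwrite("pics/s6.png",s[...,::-1])
u=proj("top",np.r_[B,.27]);v=proj("scene",np.r_[B,.27]);print(u,v)
f=lambda i,c:cv2.resize(i[int(c[1])-45:int(c[1])+45,int(c[0])-45:int(c[0])+45],None,fx=4.4,fy=4.4,interpolation=cv2.INTER_CUBIC)
cv2.imwrite("pics/g6.png",np.hstack([f(t,u),f(s,v)])[...,::-1])
E
```

```text
[ 0.48576288 -0.05496091  0.29543503] [ 0.5 -1.4 -1. ] [ 0.81 -0.08 -1.26  1.88  0.68  1.41 -0.25]
rot [0.71, -0.01, 0.72]
bush est [ 0.48128266 -0.04282104]
mv 14 [0.122, 0.395, -0.113] tot [1.7, 5.52, -1.59]
[312.56241932 238.03389575] [244.94551787 172.13847529]
```

The gripper shut on nothing, so the grip missed the bush. One composite picture should show where the plate is now.

```bash
python3 - <<'E'
from h import *
t=cv2.imread("pics/t6.png");s=cv2.imread("pics/s6.png");w=cv2.cvtColor(camera("wrist"),cv2.COLOR_RGB2BGR)
a=cv2.resize(t[195:275,255:355],(400,320),interpolation=cv2.INTER_CUBIC)
b=cv2.resize(s[225:325,190:315],(400,320),interpolation=cv2.INTER_CUBIC)
w5=cv2.imread("pics/w5.png")[60:260,130:380]
c=np.hstack([cv2.resize(w,(373,280)),cv2.resize(w5,(427,280))])
cv2.imwrite("pics/k.png",np.vstack([np.hstack([a,b]),c]))
p=camera_params("wrist");print(proj("wrist",[.4815,-.044,.052],p))
E
```

```text
[255.98520035  20.31274711]
```

View pics/k.png

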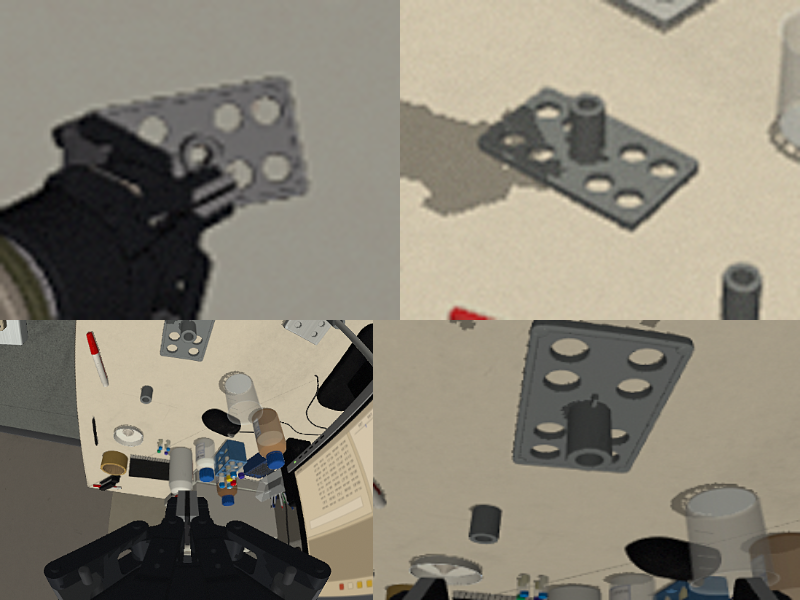

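The plate looks nearly unmoved, with its bore at top px ≈(304.6,233.1). In the earlier held picture the fingertips only just reached past the spacer axis. I'll go about 8 mm deeper, and lean 48° so the rod still clears the palm.

```bash
python3 - <<'E'
from h import *
o=get_obs();rt(0,48,-70);q=tgt(-70,48);z=q.as_matrix()[:,2];S=np.array([.482,-.046,.040]);A=S-.075*z;print(A)
mv(A+[0,0,.05],n=12)
E
```

```text
rot [0.01, -0.87, 0.01]
[0.46293721 0.00637458 0.0901848 ]
mv 12 [0.317, 0.001, 0.142] tot [3.8, 0.01, 1.7]
```

Call:
carry_out --commands '[[[0.317, 0, 0.142, 0, 0, 0], [0.317, 0, 0.142, 0, 0, 0], [0.317, 0, 0.142, 0, 0, 0], [0.317, 0, 0.142, 0, 0, 0], [0.317, 0, 0.142, 0, 0, 0], [0.317, 0, 0.142, 0, 0, 0], [0.317, 0, 0.142, 0, 0, 0], [0.317, 0, 0.142, 0, 0, 0], [0.317, 0, 0.142, 0, 0, 0], [0.317, 0, 0.142, 0, 0, 0], [0.317, 0, 0.142, 0, 0, 0], [0.317, 0, 0.142, 0, 0, 0], [0, 0, 0, 0, -0.43, 0], [0, 0, 0, 0, -0.44, 0], [0, 0, 0, 0, 0, 0], [0, 0, 0, 0, 0, 0]]]' --hand -1

```text
clock: 21.23
position: [0.4627, 0.0071, 0.1395]
ee_rot: [0.522, 0.75, -0.233, 0.333]
ft_force: [-0.1, -0.2, -0.3]
grip_width: 1.002
grasp_force: 0.0
```

```bash
cat > bush.py <<'E'
from h import *
def holes(im,n,p,lo,hi,guess,box=70):
    """bright hole blobs -> list of centroid px"""
    g=cv2.cvtColor(im,cv2.COLOR_RGB2GRAY);x,y=[int(v) for v in guess]
    m=((g>120)*255).astype(np.uint8);x0,y0=max(x-box,0),max(y-box,0);m=m[y0:y+box,x0:x+box]
    k,l,st,c=cv2.connectedComponentsWithStats(m)
    return [(c[i]+[x0,y0],st[i,4]) for i in range(1,k) if lo<st[i,4]<hi]
E
python3 - <<'E'
from bush import *
p=camera_params("wrist");im=camera("wrist");cv2.imwrite("pics/w7.png",im[...,::-1])
o=get_obs();print(o["position"],o["joint_pos"].round(2),o["grip_width"]);rt(0,48,-70)
c=proj("wrist",[.482,-.046,.052],p);print(c)
for u,a in holes(im,"wrist",p,40,900,c,90):print(u.round(1),a,onz("wrist",u,.009,p).round(4)[:2])
g=cv2.cvtColor(im,cv2.COLOR_RGB2GRAY);x,y=np.round(c).astype(int);print(x,y)
for yy in range(y-14,y+15,2):print(g[yy,x-24:x+26:2])
t=camera("top")
for u,a in holes(t,"top",None,8,80,(304,234),32):print("top",u.round(1),a,onz("top",u,.009).round(4)[:2])
E
```

```text
[0.46298129 0.00672332 0.14010023] [ 0.34  0.41 -1.19  2.05  1.04  1.62 -0.9 ] 0.9999189768040824
rot [0.02, -0.01, 0.02]
[255.27126328 154.56285207]
[247.9  75.6] 162 [0.4553 0.0085]
[292.7  82.4] 146 [0.4946 0.0148]
[242.9  95.7] 123 [ 0.4594 -0.0175]
[284.7 101.4] 107 [ 0.4987 -0.0111]
[235.6 128.9] 61 [ 0.4681 -0.0695]
[232.4 142.3] 42 [ 0.4721 -0.0953]
[288.5 234.7] 220 [ 0.6951 -0.41  ]
255 155
[158 161 157 121  89  94  92  79  45  52  56  57  59  58  58  58  59  57
  54  53  40  93  89  95  93]
[168 163 167 148  73  91  92  77  47  53  56  57  58  59  60  57  59  57
  54  52  38  96  93  95  93]
[ 58  55  55  49  49  68  94  76  47  53  57  57  59  57  59  57  58  56
  54  52  37 101  93  92  94]
[56 59 56 55 48 77 94 74 49 52 55 57 59 60 57 59 58 55 55 53 40 45 81 93
 93]
[ 60  56  57  68  94  93  95  74  48  53  75  90 104 103 104 105 105  86
  63  48  43  47  58  94  93]
[96 96 94 94 93 93 94 72 54 97 98 93 86 67 68 68 85 94 99 91 42 59 92 94
 93]
[94 96 84 88 85 86 85 65 81 97 79 50 58 58 60 57 51 50 92 96 84 93 93 94
 76]
[171 158 145 135 119 113 105  93  92  94  56  52  
[... 420 characters left out ...]
66 164 162 161
 160 160 160 161 159 161 161]
[160 161 161 159 160 159 161 160 159 161 160 160 160 159 161 160 160 160
 160 160 160 159 158 159 159]
[161 160 160 160 161 159 161 160 159 160 158 159 159 161 161 160 160 159
 158 158 159 160 160 159 160]
[160 160 160 161 159 161 159 160 159 160 160 160 160 158 159 159 160 161
 159 159 158 158 160 158 158]
top [321.  222.2] 35 [ 0.5121 -0.0957]
top [311.3 223.8] 36 [ 0.508  -0.0685]
top [292.6 227.2] 37 [ 0.4992 -0.0155]
top [283.3 228.9] 38 [0.4951 0.0106]
top [303.7 233.3] 11 [ 0.4818 -0.0465]
top [314.  238.2] 36 [ 0.4677 -0.075 ]
top [323.5 236.5] 32 [ 0.4719 -0.1016]
top [295.4 241.5] 34 [ 0.4592 -0.0224]
top [286.  243.1] 35 [0.4551 0.0039]
```

```bash
python3 - <<'E'
from h import *
o=get_obs();z=Rot.from_quat(o["ee_rot"]).as_matrix()[:,2];S=np.array([.4836,-.0453,.040])
mv(S-.07*z,n=4);mv(S+.026*z,S-.07*z,n=7)
E
```

```text
mv 4 [0.234, 0.008, 0.241] tot [0.94, 0.03, 0.97]
mv 7 [0.0, -0.0, 0.343] tot [0.0, -0.0, 2.4]
```

Call:
carry_out --commands '[[[0.234, 0.01, 0.241, 0, 0, 0], [0.234, 0.01, 0.241, 0, 0, 0], [0.234, 0.01, 0.241, 0, 0, 0], [0.234, 0, 0.241, 0, 0, 0], [0, 0, 0, 0, 0, 0], [0, 0, 0.343, 0, 0, 0], [0, 0, 0.343, 0, 0, 0], [0, 0, 0.343, 0, 0, 0], [0, 0, 0.343, 0, 0, 0], [0, 0, 0.343, 0, 0, 0], [0, 0, 0.343, 0, 0, 0], [0, 0, 0.343, 0, 0, 0], [0, 0, 0, 0, 0, 0], [0, 0, 0, 0, 0, 0]]]'

```text
clock: 22.5
position: [0.4899, -0.0645, 0.0225]
ee_rot: [0.524, 0.748, -0.233, 0.333]
ft_force: [0.6, 1.0, -0.2]
grip_width: 0.998
grasp_force: 0.0
```

```bash
python3 - <<'E'
from h import *
o=get_obs();R=Rot.from_quat(o["ee_rot"]);print(o["position"],o["ft_force"].round(1),R.inv().apply(np.array([.4836,-.0453,.04])-o["position"]));rt(0,48,-70)
E
```

```text
[ 0.48986997 -0.0645226   0.02252853] [ 0.6  1.  -0.2] [ 0.00052198  0.0006903  -0.02670813]
rot [0.0, 0.01, 0.0]
```

Call:
carry_out --commands '[[[0, 0, 0, 0, 0, 0], [0, 0, 0, 0, 0, 0], [0, 0, 0, 0, 0, 0], [0, 0, 0, 0, 0, 0], [0, 0, 0, 0, 0, 0], [0, 0, 0, 0, 0, 0], [0, 0, 0, 0, 0, 0], [0, 0, 0, 0, 0, 0], [0, 0, 0, 0, 0, 0], [0, 0, 0, 0, 0, 0]]]' --hand 1 --force 35

```text
clock: 23.33
position: [0.4903, -0.0636, 0.0234]
ee_rot: [0.523, 0.749, -0.233, 0.334]
ft_force: [-2.9, 2.6, 5.9]
grip_width: 0.244
grasp_force: 34.0
```

Gripped. I raise the grip force and lift.

Call:
carry_out --commands '[[[0, 0, 0, 0, 0, 0], [0, 0, 0, 0, 0, 0], [-0.15, 0, -0.13, 0, 0, 0], [-0.3, 0, -0.27, 0, 0, 0], [-0.37, 0, -0.335, 0, 0, 0], [-0.37, 0, -0.335, 0, 0, 0], [-0.37, 0, -0.335, 0, 0, 0], [-0.37, 0, -0.335, 0, 0, 0], [-0.37, 0, -0.335, 0, 0, 0], [-0.37, 0, -0.335, 0, 0, 0], [-0.37, 0, -0.335, 0, 0, 0], [-0.37, 0, -0.335, 0, 0, 0], [-0.37, 0, -0.335, 0, 0, 0], [-0.37, 0, -0.335, 0, 0, 0], [-0.37, 0, -0.335, 0, 0, 0], [0, 0, 0, 0, 0, 0], [0, 0, 0, 0, 0, 0]]]' --force 60

```text
clock: 24.75
position: [0.4899, -0.0631, 0.2674]
ee_rot: [0.524, 0.748, -0.233, 0.335]
ft_force: [0.0, -1.0, -1.5]
grip_width: 0.197
grasp_force: 54.3
```

```bash
python3 - <<'E'
from h import *
o=get_obs();print(o["position"],o["ft_force"].round(1),o["joint_pos"].round(2));rt(0,48,-75.5)
Rn=Rot.from_quat(o["ee_rot"]);off=np.array([.4836,-.0453])-np.array([.4903,-.0636]); q=tgt(-75.5,48)
a=np.radians(-5.5);off2=np.array([[np.cos(a),-np.sin(a)],[np.sin(a),np.cos(a)]])@off;print(off,off2)
mv(np.r_[np.array([.6745,.1012])-off2,o["position"][2]],q=q.as_quat(),n=18)
E
```

```text
[ 0.48985157 -0.06314578  0.26744412] [ 0.  -1.  -1.5] [ 0.7   0.05 -1.27  1.95  0.87  1.47 -0.45]
rot [0.71, 0.02, 0.6]
[-0.0067  0.0183] [-0.00491518  0.01885792]
mv 18 [0.087, 0.305, -0.096] tot [1.56, 5.5, -1.74]
```

Call:
carry_out --commands '[[[0, 0, 0, 0.36, 0.01, 0.3], [0, 0, 0, 0.35, 0.01, 0.3], [0.087, 0.305, -0.097, 0, 0, 0], [0.087, 0.305, -0.097, 0, 0, 0], [0.087, 0.305, -0.097, 0, 0, 0], [0.087, 0.305, -0.097, 0, 0, 0], [0.087, 0.305, -0.097, 0, 0, 0], [0.087, 0.305, -0.097, 0, 0, 0], [0.087, 0.305, -0.097, 0, 0, 0], [0.087, 0.305, -0.097, 0, 0, 0], [0.087, 0.305, -0.097, 0, 0, 0], [0.087, 0.305, -0.097, 0, 0, 0], [0.087, 0.305, -0.097, 0, 0, 0], [0.087, 0.305, -0.097, 0, 0, 0], [0.087, 0.305, -0.097, 0, 0, 0], [0.087, 0.305, -0.097, 0, 0, 0], [0.087, 0.305, -0.097, 0, 0, 0], [0.087, 0.305, -0.097, 0, 0, 0], [0.087, 0.305, -0.097, 0, 0, 0], [0.087, 0.305, -0.097, 0, 0, 0]]]'

```text
clock: 26.42
position: [0.679, 0.0834, 0.264]
ee_rot: [0.558, 0.723, -0.25, 0.32]
ft_force: [0.2, 0.6, -1.8]
grip_width: 0.199
grasp_force: 54.4
```

Call:
carry_out --commands '[[[0, 0, 0, 0, 0, 0], [0, 0, 0, 0, 0, 0], [0, 0, 0, 0, 0, 0]]]'

```text
clock: 26.67
position: [0.6783, 0.0827, 0.2653]
ee_rot: [0.558, 0.723, -0.25, 0.32]
ft_force: [0.4, -0.2, -1.6]
grip_width: 0.2
grasp_force: 54.5
```

```bash
python3 - <<'E'
from bush import *
o=get_obs();t=camera("top");s=camera("scene");print(o["position"],o["joint_pos"].round(2));rt(0,48,-75.5)
cv2.imwrite("pics/t8.png",t[...,::-1]);cv2.imwrite("pics/s8.png",s[...,::-1])
B=o["position"]+[-.0049,.0189,-.0234];print("underside est",B)
c=proj("top",B+[0,0,.052]);print("bush top px",c)
for u,a in holes(t,"top",None,8,120,c,45):print("top",u.round(1),a,onz("top",u,B[2]+.009).round(4)[:2])
g=cv2.cvtColor(t,cv2.COLOR_RGB2GRAY);x,y=np.round(c).astype(int);print(x,y);print(g[y-10:y+11,x-10:x+11])
gs=cv2.cvtColor(s,cv2.COLOR_RGB2GRAY);c=proj("scene",B+[0,0,.052]);print(c,proj("scene",B),proj("scene",[.6745,.1012,.22]));x,y=np.round(c).astype(int)
print(x,y);print(gs[y-6:y+18,x-14:x+14])
E
```

```text
[0.67833707 0.08273796 0.26527457] [ 0.    0.74 -0.99  1.26  1.28  1.96 -0.57]
rot [-0.01, -0.01, 0.02]
underside est [0.67343707 0.10163796 0.24187457]
bush top px [244.26556523 149.99507052]
top [209.5 140.3] 15 [0.7045 0.1826]
top [226.3 139.4] 9 [0.7056 0.1443]
top [235.2 140.2] 20 [0.7036 0.1242]
top [258.7 145.2] 54 [0.6908 0.0713]
top [270.6 146.5] 53 [0.6873 0.0444]
top [246.1 151.5] 17 [0.6772 0.0999]
top [221.3 155.5] 11 [0.6691 0.1562]
top [265.6 164.9] 14 [0.6459 0.0563]
top [216.8 171. ] 39 [0.6341 0.1667]
top [201.4 178. ] 14 [0.619  0.2016]
top [243.3 178.4] 41 [0.6162 0.1071]
top [262.2 178.5] 13 [0.6151 0.0646]
top [262.5 182.3] 26 [0.6066 0.0641]
top [271.6 182.8] 33 [0.6052 0.0437]
top [238.2 191.1] 14 [0.5877 0.119 ]
244 150
[[156 157 159 158 142 105 105 107 109 109 108 108 108 108 109 108 109 107
  108 106 108]
 [157 135 132 129 148 144  96 110 107 108 108 107 108 109 108 107 109 109
  109 109 108]
 [ 71  55  53  49  69  96 109 110 110 109 110 108 108 108 108 108 108 108
  109 109  99]
 [ 10   9   8   8   7  38  86 110 109 109 110 109 111 111 109 110 110 107
  10
[... 3725 characters left out ...]
113  70  78  83  80  86  80  88  82 104 122  90  62  74  78  76  77  79
   72  75  63  90 124 129 120 105 113  92]
 [156  87  85  95  88  86  86  83  82  79  80  67  68  76  74  78  78  79
   76  72  64  92 123 129 126 127 123 119]
 [109  89  80  95  86  76  86  94  93  82  79  75  66  75  75  80  76  79
   75  69  61  89 118 129 123 129 128 123]
 [ 66  58  59  69  61  59  68 102 110 104 108  85  64  69  74  80  80  75
   75  72  59  86 120 131 126 131 127 126]
 [131 164 162 159 161 165 124  94 127 131 138 105  66  77  77  77  83  74
   77  68  61  79 116 129 128 127 126 127]
 [155 199 196 197 196 204 149 115 133 129 134 106  63  72  80  81  79  78
   76  76  84 104 121 128 125 126 127 123]]
```

```bash
python3 - <<'E'
from h import *
t=cv2.imread("pics/t8.png",0)
m=((t>97)&(t<119)).astype(np.uint8)[120:190,200:300]
k,l,st,c=cv2.connectedComponentsWithStats(m);i=1+st[1:,4].argmax();print(st[i])
for r in range(0,70,2):print("".join("#" if v else "." for v in (l[r]==i)))
E
```

```text
[   0   11   82   59 1806]
....................................................................................................
....................................................................................................
....................................................................................................
....................................................................................................
....................................................................................................
....................................................................................................
.....................#########.####.................................................................
.........................#####......##############..................................................
..........................####################.......##########.####................................
...........................#####....#..########################......##########.....................
............................##.#.......##################....##
[... 1761 characters left out ...]
.......................#####.####........#############################..#.....................
...........................#############.........###########......#####...#####.....................
########.................###############.......###########...........##.....##......................
##########.............#############........#..############........#........###.....................
#########............########################################....####......####.....................
##########.......#############################################################......................
###############################################...........####################......................
```

```bash
python3 - <<'E'
from h import *
import pickle
p=camera_params("wrist");o=get_obs();w=camera("wrist");cv2.imwrite("pics/w9.png",w[...,::-1]);pickle.dump((p,o),open("w9.pkl","wb"))
B=o["position"]+[-.0049,.0189,-.0234]
q=Rot.from_euler("z",3.5,degrees=True)
for n in("wrist","scene","top"):
  print(n,[proj(n,B+q.apply([x,y,.009])).round(0).astype(int).tolist() for x in(.042,-.042) for y in(.073,-.073)],proj(n,B+[0,0,.052]).round(1))
g=cv2.cvtColor(w,cv2.COLOR_RGB2GRAY)
ch=" .:-=+*#%@"
for r in range(0,250,5):print("".join(ch[min(v//22,9)] for v in g[r,150:370:2]))
E
```

```text
wrist [[380, 131], [287, 230], [181, 103], [187, 224]] [254.3 262.7]
scene [[253, 122], [296, 138], [231, 131], [274, 148]] [263.3 118.1]
top [[212, 137], [276, 132], [215, 174], [279, 169]] [244.4 149.9]
%%%%%%%%%%%%%%%%%%%%%%%%%%=+++=============#*====:::-------::=====########%%%%%%%#%%%%%%%%%###%#%%%%%%%%%%%   
%%%%%%%%%%%%%%%%%%%%%%%%#=+=+=#%#%#=========++===:::-------::-==#*#######%%%%%%%%%##%%%%%%##%%%%%#%%%%%%%-    
%%%%%%%%%%%%%%%%#%%%%%#%==+++=#%%%+##-===========:::-----:::::=*######%*%%##%%%%%%#%%%#%%%%%#%#%%%%%%%%%      
%%%%%%%%%%%%%%%%%%%%%%%====++====*###============:--::==-=++=.#*######*%%%%%%%%%%%%%%###%%%%#%%%%%%%%%%*      
%%%%%%%%%%%%%%%%%%%%%%#=+===%%%%#%============-#*:-.=====-::-=-=######%%%#%%%#%%%%%%%%%%%%%%%%%%%%%%%%+       
%%%%%%%%%%%%%%%%%%%%%%====+%#%%#%=========-===-##-:-=====-:-:*########%%%%%%%%%%%%%%%%%%%%##%%%%%%%%%+        
%%%%%%%%%%%%%%%%%%%%%=++++===#*%#*%====-===========-=====--*########*%%%#%%%%%%%%%%%#%#%%%%%%%%%%%%%%         
%%%%%%%%%%%%%%%%%%%%%%%%%%#=====+==========######+=-=====-###+######%%%%#%%####%%%%%##%%%%%%%%%%%%%@          
%%%%%%%
[... 3954 characters left out ...]
.*##%#%#%%#*%%##%##%%%%%%%%%%%%%%%
%%%%%%%=+++***+++++=.........=##**++=++++++=:::::-----------::::::=-===++= :*#%%%###%*#%#%%%#%#%%%%%%%%%%%%%%%
%%%%%%#++******++++=--------:++++++++++*#%+=:::::------------:::::====+++* :%%%%%#%#%#*%%%#%%%#%%%%%%%%%%%%%%%
%%%%%%%*#########***=%#:+*=+-+++++++++------::::------------::::::+==++==+ .%%%%%#%####%##%%#%#%%%%%%%%%%%%%%%
=======*%@@@@@@%#**=#*-+*-++-++++++++++=----  -::-------------  ----=++++*  %%%%%######%%#%#%%##%%%%%%%%%%%%%%
=========#**@@@@%%===-**--++-+++++++++=----:  -:--------------  -----****+  %%%%%####%%##%%###%#%%%%%%%%%%%%%%
=========:.:..:.:====*=---+==+++=     -----:  ::-------------:  .-----      #%%%%#%%*%%%%#%%%%%#%%%%%%%%%%%%%%
```

```bash
python3 - <<'E'
from h import *
import pickle
p,o=pickle.load(open("w9.pkl","rb"));z=.2417+.009
a=onz("top",(221,131),z);b=onz("top",(280,137.5),z);c=onz("wrist",(233,97),z,p);d=onz("wrist",(185,200),z,p);e=onz("wrist",(340,121),z,p)
bt=onz("top",(246,150.2),.294);print("bushtop",bt)
for n,v in zip("abcde",(a,b,c,d,e)):print(n,v.round(4),(v-bt).round(4))
f=lambda u,v:np.degrees(np.arctan2(-(u-v)[0],(u-v)[1]))
print("edge +x yaw",f(a,b),"edge -x yaw",f(c,d),"edge +y",np.degrees(np.arctan2((e-c)[1],(e-c)[0])),np.linalg.norm(a-b))
t=cv2.imread("pics/t8.png",0)
for cx in range(219,285,5):
    col=t[122:150,cx].astype(int);g=np.diff(col);print(cx,122+g.argmin(),g.min(),end="; ")
print()
for r in range(138,178,3):
    row=t[r,268:292].astype(int);g=np.diff(row);print(r,268+g.argmax(),g.max(),end="; ")
E
```

```text
bushtop [0.67289431 0.09790013 0.294     ]
a [0.7253 0.1562 0.2507] [ 0.0524  0.0583 -0.0433]
b [0.7076 0.0227 0.2507] [ 0.0347 -0.0752 -0.0433]
c [0.6459 0.1782 0.2507] [-0.027   0.0803 -0.0433]
d [0.6327 0.0748 0.2507] [-0.0402 -0.0231 -0.0433]
e [0.6906 0.1762 0.2507] [ 0.0177  0.0783 -0.0433]
edge +x yaw -7.565186074816699 edge -x yaw -7.291163022576622 edge +y -2.547241266795444 0.13466749720927107
219 122 -68; 224 124 -47; 229 123 -49; 234 141 -86; 239 146 -64; 244 147 -45; 249 133 -44; 254 134 -44; 259 139 -38; 264 135 -41; 269 136 -32; 274 136 -44; 279 138 -28; 284 136 -2; 
138 278 23; 141 279 27; 144 279 34; 147 279 32; 150 278 27; 153 278 32; 156 278 34; 159 277 25; 162 272 32; 165 280 32; 168 280 33; 171 280 32; 174 280 34; 177 279 33;
```

```bash
python3 - <<'E'
from h import *
s=cv2.imread("pics/s8.png",0)
ch=" .:-=+*#%@"
print("cols 220..309")
for r in range(106,166):print(r,"".join(ch[min(v//24,9)] for v in s[r,220:310]))
bt=np.array([.6729,.0979,.294])
q=Rot.from_euler("z",-7.4,degrees=True)
for zz in(.009,0):print([proj("scene",bt+q.apply([x,y,-.052+zz])).round(1).tolist() for x in(.042,-.042) for y in(.073,-.073)])
E
```

```text
cols 220..309
106 ::::::::............ ...::. ..........+=#@%%%%%%%%%%%%%%%%%%%%%%%%%%%%%%%%%%%%%%%%%%%%%%%%
107 :::::::::..........== ........... ....:=*%@%%%%%%%%%%%%%%%%%%%%%%%%%%%##%%%%%%%%%%%%%%%%%%
108 :::::::::... ....::*+ ...:......:-: . .-=*%%%%%%%%%%%%%%%%%%%%%%%%%%%%##%%%%%%%%%%%%%%%%%%
109 ::::::::::::.. ..:.. ... ..... .-+=. .  =+*%%%%%%%%%%%%%%%%%%%%%%%%%%%##%%%%%%%%%%%%%%%%%%
110 ::::::::::::. ..................-**=. ..:++#@%%%%%%%%%%%%%%%%%%%%%%%%%##%%%%%%%%%%%%%%%%%%
111 :::::::::::::: ......... . .....-=**=. . :+#%%%%%%%%%%%%%%%%%%%%%%%%#%##%%%%%%%%%%%%%%%%%%
112 :::::::::::::.  .....       .....-=*+-    :=*%%%%%%%%%%%%%%%%%%%%%%%#%##%%%%%%%%%%%%%%%%%%
113 :::::::::::::.    .. =***=   ....:-=+=.... -=*%%%%%%%%%%%%%%%%%%%%%%#%##%%%%%%%%%%%%%%%%%%
114 :::::::::::::.    .=+%@@@#*=  . ...-++=: . .=+#%%%%%%%%%%%%%%%%%%%%%#%%#%%%%%%%%%%%%%%%%%%
115 ::::::::::::::   ..*%%%#%%@#= ......-**=....:=#%%%%%%%%%%%%%%%%%%%%%#%%%%%%%%%%%%%%%%%%%%%
116 :::::::::::::.    .*%%%###%@#- .....-=**-    :=%@%%%%%%%%%%%%%%%%%%##%#%%%%%%%%%%%%%%%%%%%
117 :::::::::::::: . ..*%%%%%#%%%#=......
[... 4043 characters left out ...]

160 %%%%%%%%%%%%%#**+=====:   .   .  . .     :=+=================---.    .-+***#*#*****######%
161 %%%%%%%%%%%%%#**+=====-             .    :=====--=============+=---:    .-++**#******####%
162 %%%%%%%%%%%%%#**+=====-.  . .  ..   .    :===-. :---=============++===:    .-+****#******#
163 %%%%%%%%%%%%#***+=====-:     .. .   .    :=+==:    -**+-=-==========++=--:.   .-=+***#****
164 %%%%%%%%%%%%#***+======-   .    .   .    :====:    +%@#**+-=============+==-:.   .-=+****#
165 %%%%%%%%%%%##***+======-. .   . ..       :=+=-:  . =#%%%%#**=-============++==-:.   .-=+**
[[259.9, 122.2], [295.3, 140.9], [233.7, 129.3], [268.0, 149.3]]
[[259.9, 125.3], [295.1, 144.2], [233.7, 132.5], [267.9, 152.8]]
```

The scene dump shows plate corners at about (295,142), (268,153) and (236,129.5). That matches a level plate yawed about −7.4°, so it turned during gripping. I'll turn the tool +10.5° about the vertical and recentre.

```bash
python3 - <<'E'
from h import *
o=get_obs();rt(0,48,-65);mv([.6822,.0884,o["position"][2]],q=tgt(-65,48).as_quat())
E
```

```text
rot [-1.31, -0.01, -1.15]
mv 1 [0.067, 0.148, -0.075] tot [0.07, 0.15, -0.07]
```

Call:
carry_out --commands '[[[0, 0, 0, -0.33, 0, -0.29], [0, 0, 0, -0.33, 0, -0.29], [0, 0, 0, -0.33, 0, -0.29], [0, 0, 0, -0.32, 0, -0.28], [0.067, 0.148, -0.075, 0, 0, 0], [0, 0, 0, 0, 0, 0], [0, 0, 0, 0, 0, 0], [0, 0, 0, 0, 0, 0]]]'

```text
clock: 27.48
position: [0.6826, 0.0888, 0.2664]
ee_rot: [0.492, 0.77, -0.218, 0.342]
ft_force: [0.8, -0.2, -0.8]
grip_width: 0.198
grasp_force: 54.5
```

```bash
cat > look.py <<'E'
from h import *
import sys
o=get_obs();t=camera("top");s=camera("scene");k=sys.argv[1]
cv2.imwrite(f"pics/t{k}.png",t[...,::-1]);cv2.imwrite(f"pics/s{k}.png",s[...,::-1])
print(o["position"],o["ft_force"].round(1),o["grip_width"]);rt(0,48,-65)
P=np.array([.6743,.1015,o["position"][2]-.0234])
q=Rot.from_euler("z",3,degrees=True)
for zz in(.009,0):print([proj("scene",P+q.apply([x,y,zz])).round(1).tolist() for x in(.042,-.042) for y in(.073,-.073)])
print("top pred bush",proj("top",P+[0,0,.052]).round(1),"edge+x",[proj("top",P+q.apply([.042,y,.009])).round(1).tolist() for y in(.05,-.073)])
g=cv2.cvtColor(s,cv2.COLOR_RGB2GRAY);ch=" .:-=+*#%@"
r0=int(proj("scene",P)[1])-20
for r in range(r0,r0+38):print(r,"".join(ch[min(v//24,9)] for v in g[r,222:304]))
g=cv2.cvtColor(t,cv2.COLOR_RGB2GRAY);x,y=proj("top",P+[0,0,.052]).round().astype(int);print("top",x-14,y-18)
for r in range(y-18,y+12):print(r,"".join(ch[min(v//18,9)] for v in g[r,x-14:x+40]))
E
python3 look.py 10
```

```text
[0.68260364 0.08882439 0.26639964] [ 0.8 -0.2 -0.8] 0.1984541443343809
rot [-0.01, -0.02, -0.01]
[[253.8, 121.7], [296.2, 137.5], [231.0, 130.6], [273.7, 147.8]]
[[253.7, 124.8], [296.0, 140.8], [231.1, 133.8], [273.6, 151.2]]
top pred bush [244.3 149.5] edge+x [[222.1, 135.9], [276.3, 132.0]]
117 :::::::::::. . ..*%%%%%#%@#- .....:-=+=--=--:*#%%%%%%%%%%%%%%%%%%##%%%%%%%%%%%%%%%
118 :::::::::::.    .*%%%%%%%%%#= ......-=+=-----==#@%%%%%%%%%%%%%%%%##%#%%%%%%%%%%%%%
119 :::::::::::..  ..*%%%%%%%%%@%= .....:-+=------=*%%%%%%%%%%%%%%%%%##%%%%%%%%%%%%%%%
120 ::::::::::::    .*%%%###%%%%@# .....-===-======:*%%%%%%%%%%%%%%%%##%#%%%%%%%%%%%%%
121 ::::::::::::.   .*%%%%##%%%##*:....-==--===+==-.#@%%%%%%%%%%%%%%%##%#%%%%%%%%%%%%%
122 :::::::::::.    .*%%%%%%%%#=-==-.:-===-::--::::.*@%%%%%%%%%%%%%%%##%#%%%%%%%%%%%%%
123 ::::::::::::  . .*%%%%%%#+:--==--===+-::-----::=#@%%%%%%%%%%%%%%%##%#%%%%%%%%%%%%%
124 ::::::::::::    .*%%%##+:----:::--=-==:-------:#@%%%%%%%%%%%%%%%%##%#%%%%%%%%%%%%%
125 ::::::::::::    .*##+-==-----:+***+:==::------:#@@%%%%%%%%%%%%%%%##%%%%%%%%%%%%%%%
126 ::::::::::::    .+
[... 3582 characters left out ...]
  :=-=*=*%%%#--*=-=+*++*+++++++++++++++++++#%%%%%%%
151   .:----=**#%%%%#++==++**+*+++*+++*++*+++++++*#%%%%%%%
152 =-==---::+*****##++:--=**++*+++++++++*++*+++++*%%%%%%%
153 ====----:-+*+==**+-:-=****+*+*+**+++*+*+*+++++*%%%%%%%
154 ===-===--.:::=+*+-:--=*********++****++****+++#%%%%%%%
155 -=====-:--=***+-:.:--=**++++***++*++==--=+*+++#%%%%%%%
156 ==--::-=******=..:--=*++*+#+-+***++=+*@#-=+++*#%%%%%%%
157 -::-=******=---:----=*+=+++*%++**+=+++**=-=+=+*%%%%%%%
158 .-+****+=-:..:=-=---=+++++++*++*+++++++++++++++#%%%%%%
159 ..-++=-::... :-=--=**+++++++++=+++++++++++=++*+*%%%%%%
160 ...:::....:..-=-=*+**+=++++++==+*++++++#%#+++*+*%%%%%%
161 ...  .......:=---+***+-+++++=*#+*+++++*%%%+++***%%%%%%
```

Yaw is now about 2–3°, the bush column is 264 against the rod's 264.1, and the top-view bore is within 1 px. I make a small correction and start down slowly.

Call:
carry_out --commands '[[[-0.015, -0.01, 0.017, 0, 0, 0], [0.093, 0, 0.084, 0, 0, 0], [0.093, 0, 0.084, 0, 0, 0], [0.093, 0, 0.084, 0, 0, 0], [0.093, 0, 0.084, 0, 0, 0], [0.093, 0, 0.084, 0, 0, 0], [0.093, 0, 0.084, 0, 0, 0], [0, 0, 0, 0, 0, 0], [0, 0, 0, 0, 0, 0]]]'

```text
clock: 28.33
position: [0.6824, 0.0877, 0.2361]
ee_rot: [0.491, 0.771, -0.218, 0.342]
ft_force: [-1.5, -0.8, -0.8]
grip_width: 0.202
grasp_force: 54.6
```

Call:
carry_out --commands '[[[0.093, 0, 0.084, 0, 0, 0], [0.093, 0, 0.084, 0, 0, 0], [0, 0, 0, 0, 0, 0], [0, 0, 0, 0, 0, 0]]]'

```text
clock: 28.67
position: [0.6817, 0.0873, 0.2251]
ee_rot: [0.491, 0.771, -0.219, 0.342]
ft_force: [-4.0, -3.5, -4.7]
grip_width: 0.193
grasp_force: 53.9
```

```bash
python3 look.py 11; python3 -c "
from h import *
o=get_obs();print(o['ft_force'],o['torque'])"
```

```text
[0.68172197 0.08730306 0.22505068] [-4.  -3.5 -4.7] 0.19296711231221766
rot [-0.02, -0.02, 0.01]
[[253.7, 135.9], [295.3, 152.5], [231.3, 145.3], [273.2, 163.3]]
[[253.6, 139.0], [295.2, 155.7], [231.3, 148.4], [273.1, 166.6]]
top pred bush [245.3 152.6] edge+x [[224.1, 139.4], [276.0, 135.7]]
132 :::::::::::..... *%%%%%%@%= .....:-=*+-:---*%#%%%%%%%%%%%%%%%%%%%#%####%%%%%%%%%%%
133 ::::::::::::.. . *%%%#%%%@#-  .....-=*+=====-:+%%%%%%%%%%%%%%%%%%#%####%%%%%%%%%%%
134 ::::::::::::.    *%%%%%%%%%#= ......-=*+::::-==#%%%%%%%%%%%%%%%%%#%%###%%%%%%%%%%%
135 ::::::::::::.    *%%%%%%%%%%%=  .. .:===-----==#%%%%%%%%%%%%%%%%%#%####%%%%%%%%%%%
136 ::::::::::::.    *%%%%%%%%%%@#.  . :===-======-#%%%%%%%%%%%%%%%%%#%%###%%%%%%%%%%%
137 ::::::::::::. .  *%%%%%%%%%##*-: .:===-::----::#%%%%%%%%%%%%%%%%##%%###%%%%%%%%%%%
138 ::::::::::::. .  *%%%%%@@%#=:==-:-====::--:--:.#@%%%%%%%%%%%%%%%##%%###%%%%%%%%%%%
139 ::::::::::::..   *#%%%%##+:---=--====-::-----::#%%%%%%%%%%%%%%%%##%%###%%%%%%%%%%%
140 ::::::::::::.    +####+:::---::::---==::-----:.#@%%%%%%%%%%%%%%%##%%###%%%%%%%%%%%
141 ::::::::::::. .  +
[... 3658 characters left out ...]
-+*****+**+*++*+++**++*+++#%%%%%%%
155  ::==--===++=+*%++++.:-=*+*+++***++++*+*+**++*#%%%%%%%
156 ==-===-:::-++++*+++::-=***+********++*+*++*+++*%%%%%%%
157 =-==-=--=+---:-=*+-.--=******+*+*+*+*****+*++++%%%%%%%
158 =--=--===-:-=**+-:.:-=**************+--=+**+++*%%%%%%%
159 ====-:.:=+*****=..:--=**+---=+****++=+==-=*+++*%%%%%%%
160 ==-::-+*****==-:.---=**+++===-=**++=++#%#+=+=+*%%%%%%%
161 =-:=*****==:..:----=**+=+++=*#=+*++++*%%%#++++*%%%%%%%
162 ::.:+*=--:....:---=***+++++*%%#+*+++*%%%%%*+++*%%%%%%%
163 ....:-.......:-=-=***+++++*%%%%**+++*%%%%%*=++*%%%%%%%
164 ............:-=--=****+=++*@%%#+*+++*%%%%%#+++*%%%%%%%
[-3.93983083 -3.0838236  -3.72314019] [ 0.90815829  1.49580835 -0.87249465]
```

Call:
carry_out --commands '[[[-0.018, -0.032, 0.02, 0, 0, 0], [0, 0, 0, 0, 0, 0], [0, 0, 0, 0, 0, 0], [0, 0, 0, 0, 0, 0]]]'

```text
clock: 29.1
position: [0.6817, 0.0862, 0.2262]
ee_rot: [0.491, 0.771, -0.218, 0.342]
ft_force: [-3.5, -1.8, -4.0]
grip_width: 0.195
grasp_force: 53.9
```

Call:
carry_out --commands '[[[0.093, 0, 0.084, 0, 0, 0], [0.093, 0, 0.084, 0, 0, 0], [0, 0, 0, 0, 0, 0], [0, 0, 0, 0, 0, 0]]]'

```text
clock: 29.43
position: [0.6817, 0.0862, 0.2157]
ee_rot: [0.491, 0.771, -0.218, 0.342]
ft_force: [-4.9, -3.1, -3.8]
grip_width: 0.199
grasp_force: 53.9
```

Call:
carry_out --commands '[[[-0.008, -0.033, 0.009, 0, 0, 0], [0, 0, 0, 0, 0, 0], [0.093, 0, 0.084, 0, 0, 0], [0.093, 0, 0.084, 0, 0, 0], [0.093, 0, 0.084, 0, 0, 0], [0, 0, 0, 0, 0, 0], [0, 0, 0, 0, 0, 0]]]'

```text
clock: 30.02
position: [0.6809, 0.0854, 0.2008]
ee_rot: [0.491, 0.771, -0.218, 0.342]
ft_force: [-1.4, 0.2, -2.0]
grip_width: 0.195
grasp_force: 54.3
```

Forces have eased, so I continue guiding it down.

Call:
carry_out --commands '[[[0.093, 0, 0.084, 0, 0, 0], [0.093, 0, 0.084, 0, 0, 0], [0.093, 0, 0.084, 0, 0, 0], [0.093, 0, 0.084, 0, 0, 0], [0.093, 0, 0.084, 0, 0, 0], [0.093, 0, 0.084, 0, 0, 0], [0, 0, 0, 0, 0, 0]]]'

```text
clock: 30.6
position: [0.6807, 0.0859, 0.1698]
ee_rot: [0.491, 0.771, -0.218, 0.342]
ft_force: [0.2, 3.7, -3.4]
grip_width: 0.198
grasp_force: 55.2
```

```bash
python3 - <<'E'
from h import *
o=get_obs();print(o["position"],o["ft_force"].round(1),o["torque"].round(2),o["joint_pos"].round(2));rt(0,48,-65)
E
```

```text
[0.68068607 0.08593823 0.16977065] [ 0.2  3.7 -3.4] [1.76 0.64 0.28] [ 0.08  0.75 -1.02  1.5   1.34  1.75 -0.63]
rot [0.0, -0.03, 0.01]
```

Call:
carry_out --commands '[[[0.011, 0.007, -0.012, 0, 0, 0], [0.093, 0, 0.084, 0, 0, 0], [0.093, 0, 0.084, 0, 0, 0], [0.093, 0, 0.084, 0, 0, 0], [0.093, 0, 0.084, 0, 0, 0], [0.093, 0, 0.084, 0, 0, 0], [0, 0, 0, 0, 0, 0]]]'

```text
clock: 31.18
position: [0.6807, 0.086, 0.1447]
ee_rot: [0.491, 0.771, -0.218, 0.342]
ft_force: [-0.2, 1.5, -3.7]
grip_width: 0.196
grasp_force: 54.9
```

Call:
carry_out --commands '[[[0.093, 0, 0.084, 0, 0, 0], [0.093, 0, 0.084, 0, 0, 0], [0.093, 0, 0.084, 0, 0, 0], [0.093, 0, 0.084, 0, 0, 0], [0.093, 0, 0.084, 0, 0, 0], [0, 0, 0, 0, 0, 0]]]'

```text
clock: 31.68
position: [0.6807, 0.086, 0.1197]
ee_rot: [0.491, 0.771, -0.218, 0.342]
ft_force: [1.2, 1.0, -3.5]
grip_width: 0.198
grasp_force: 54.9
```

Call:
carry_out --commands '[[[0.093, 0, 0.084, 0, 0, 0], [0.093, 0, 0.084, 0, 0, 0], [0.074, 0, 0.067, 0, 0, 0], [0, 0, 0, 0, 0, 0], [0, 0, 0, 0, 0, 0]]]'

```text
clock: 32.1
position: [0.6807, 0.0861, 0.1065]
ee_rot: [0.491, 0.771, -0.218, 0.342]
ft_force: [-1.1, 1.1, -3.6]
grip_width: 0.198
grasp_force: 54.7
```

Call:
carry_out --commands '[[[0.037, 0, 0.033, 0, 0, 0], [0.037, 0, 0.033, 0, 0, 0], [0, 0, 0, 0, 0, 0], [0, 0, 0, 0, 0, 0]]]'

```text
clock: 32.43
position: [0.6809, 0.0861, 0.1031]
ee_rot: [0.491, 0.771, -0.218, 0.342]
ft_force: [-1.1, 0.4, -2.3]
grip_width: 0.193
grasp_force: 54.8
```

Call:
carry_out --commands '[[[0.037, 0, 0.033, 0, 0, 0], [0.019, 0, 0.017, 0, 0, 0], [0, 0, 0, 0, 0, 0], [0, 0, 0, 0, 0, 0]]]'

```text
clock: 32.77
position: [0.6809, 0.0861, 0.1]
ee_rot: [0.491, 0.771, -0.218, 0.342]
ft_force: [-0.6, 1.1, -0.9]
grip_width: 0.199
grasp_force: 54.9
```

Call:
carry_out --commands '[[[0.019, 0, 0.017, 0, 0, 0], [0.019, 0, 0.017, 0, 0, 0], [0, 0, 0, 0, 0, 0], [0, 0, 0, 0, 0, 0]]]'

```text
clock: 33.1
position: [0.6809, 0.0861, 0.098]
ee_rot: [0.491, 0.771, -0.218, 0.342]
ft_force: [-1.2, 2.2, -1.6]
grip_width: 0.2
grasp_force: 54.9
```

Call:
carry_out --commands '[[[0.019, 0, 0.017, 0, 0, 0], [0, 0, 0, 0, 0, 0], [0, 0, 0, 0, 0, 0]]]'

```text
clock: 33.35
position: [0.681, 0.0861, 0.0976]
ee_rot: [0.491, 0.77, -0.218, 0.343]
ft_force: [-1.9, 0.3, 3.6]
grip_width: 0.198
grasp_force: 55.6
```

Call:
carry_out --commands '[[[0.019, 0, 0.017, 0, 0, 0], [0, 0, 0, 0, 0, 0], [0, 0, 0, 0, 0, 0]]]'

```text
clock: 33.6
position: [0.6812, 0.0861, 0.0973]
ee_rot: [0.491, 0.77, -0.218, 0.343]
ft_force: [-2.4, 1.2, 7.1]
grip_width: 0.194
grasp_force: 56.3
```

Contact came at the predicted height. I check the yaw before letting go.

```bash
cat > yaw.py <<'E'
from bush import *
import sys
t=camera("top");cv2.imwrite(f"pics/t{sys.argv[1]}.png",t[...,::-1])
c=proj("top",[.674,.101,.083])
for u,a in holes(t,"top",None,8,120,c,42):print(u.round(1),a,onz("top",u,.083).round(4)[:2])
g=cv2.cvtColor(t,cv2.COLOR_RGB2GRAY);x,y=c.round().astype(int);ch=" .:-=+*#%@"
print("top",x-38,y-26,[proj("top",np.r_[[.6743,.1015,.083]]+Rot.from_euler("z",3,degrees=True).apply([a,b,0])).round(1).tolist() for a in(.042,-.042) for b in(.073,-.073)])
for r in range(y-28,y+28):print(r,"".join(ch[min(v//18,9)] for v in g[r,x-38:x+42]))
E
python3 yaw.py 12
```

```text
[214.3 121.1] 55 [0.789  0.1929]
[217.  158.3] 10 [0.688  0.1865]
[237.5 190.8] 22 [0.5999 0.133 ]
[228.5 201.8] 36 [0.5711 0.1572]
top 211 137 [[220.6, 149.2], [275.0, 145.2], [222.6, 180.4], [277.3, 176.4]]
135 %%%%%%%%%%%%%%%%%%%%%%%%%%%%%%%%%%%%%%%%%%%%%%%%%%%%%%%%%%%%%%%%%%%%%%%%%%%%%%%%
136 %%%%%%%%%%%%%%%%%%%%%%%%%%%%%%%%%%%%%%%%%%%%%%%%%%%%%%%%%%%%%%%%%%%%%%%%%%%%%%%%
137 %%%%%%%%%%%%%%%%%%%%%%%%%%%%%%%%%%%%%%%%%%%%%%%%%%%%%%%%%%%%%%%%%%%%%%%%%%%%%%%%
138 %%%%%%%%%%%%%%%%%%%%%%%%%%%%%%%%%%%%%%%%%%%%%%%%%%%%%%%%%%%%%%%%%%%%%%%%%%%%%%%%
139 %%%%%%%%%%%%%%%%%%%%%%%%%%%%%%%%%%%%%%%%%%%%%%%%%%%%%%%%%%%%%%%%%%%%%%%%%%%%%%%%
140 %%%%%%%%%%%%%%%%%%%%%%%%%%%%%%%%%%%%%%%%%%%%%%%%%%%%%%%%%%%%%%%%%%%%%%%%%%%%%%%%
141 %%%%%%%%%%%%%%%%%%%%%%%%%%%%%%%%%%%%%%%%%%%%%%%%%%%%%%%%%%%%%%%%%%%%%%%%%%%%%%%%
142 %%%%%%%%%%%%%%%%%%%%%%%%%%%%%%%%%%%%%%%%%%%%%%%%%%%%%%%%%%%%%%%%%%%%%%%%%%%%%%%%
143 %%%%%%%%%%%%%%%%%%%%%%%%%%%%%%%%%%%%%%%%%%%%%%%%%%%%%%%%%%%%%%%%%%%%%%%%%%%%%%%%
144 %%%%%%%%%%%%%%%%%%%%%%%%%%%%%%%%%%%%%%%%%%%%%%%%%%%%%%%%%%%%%%%%%%%%%%%%%%%%%%%%
145 %%%%%%%%%%%%%%%%%%%%%%%%%%%%%%%%%%%%%
[... 3168 characters left out ...]
++*%%%%%%%%%%%%%%%%%
183 ....... ...... -====:.......:+*+++++++++++++++*%%%%%%%%%%%%%%%%%%%%%%%%%%%%%%%%%
184 .....  ...... :+*++=  ......-***+++*%%%%%%%%%%%%%%%%%%%%%%%%%%%%%%%%%%%%%%%%%%%%
185 .... ........ -***=:  .....-**+++++*%%%%%%%%%%%%%%%%%%%%%%%%%%%%%%%%%%%%%%%%%%%%
186 .... ........ -+=---:......=*++++++*%%%%%%%%%%%%%%%%%%%%%%%%%%%%%%%%%%%%%%%%%%%%
187  . .   ..... .---:---.....-+*#++++++#%%%%%%%%%%%%%%%%%%%%%%%%%%%%%%%%%%%%%%%%%%%
188          ....:----::.....:*%%%++++++*%%%%%%%%%%%%%%%%%%%%%%%%%%%%%%%%%%%%%%%%%%%
189           .::-----:......-#@%*++++++*%%%%%%%%%%%%%%%%%%%%%%%%%%%%%%%%%%%%%%%%%%%
190  .:=**+=-++-::----..... :+#%*+++++++*%%%%%%%%%%%%%%%%%%%%%%%%%%%%%%%%%%%%%%%%%%%
```

The plate's edge is within 1–2° of the floor's, so I release and withdraw.

Call:
carry_out --commands '[[[0, 0, 0, 0, 0, 0], [0, 0, 0, 0, 0, 0], [0, 0, 0, 0, 0, 0], [0, 0, 0, 0, 0, 0], [0, 0, 0, 0, 0, 0], [0, 0, 0, 0, 0, 0], [0, 0, -0.2, 0, 0, 0], [0, 0, -0.3, 0, 0, 0], [0, 0, -0.4, 0, 0, 0], [0, 0, -0.4, 0, 0, 0], [0, 0, -0.4, 0, 0, 0], [0, 0, -0.4, 0, 0, 0], [0, 0, -0.4, 0, 0, 0], [0, 0, -0.4, 0, 0, 0], [0, 0, -0.4, 0, 0, 0], [0, 0, -0.4, 0, 0, 0], [0, 0, -0.4, 0, 0, 0], [0, 0, 0, 0, 0, 0], [0, 0, 0, 0, 0, 0]]]' --hand -1

```text
clock: 35.23
position: [0.6293, 0.1975, 0.2065]
ee_rot: [0.491, 0.771, -0.217, 0.343]
ft_force: [-0.3, -0.2, -0.5]
grip_width: 1.0
grasp_force: 0.0
```

```bash
python3 yaw.py 13 | head -45; python3 - <<'E'
from h import *
o=get_obs();print(o["position"],o["ft_force"].round(1))
s=camera("scene");g=cv2.cvtColor(s,cv2.COLOR_RGB2GRAY);ch=" .:-=+*#%@"
P=np.array([.6743,.1015,.074]);q=Rot.from_euler("z",3,degrees=True)
for zz in(.009,0):print([proj("scene",P+q.apply([x,y,zz])).round(1).tolist() for x in(.042,-.042) for y in(.073,-.073)])
for r in range(172,228):print(r,"".join(ch[min(v//24,9)] for v in g[r,225:305]))
E
```

```text
[214.3 121.1] 55 [0.789  0.1929]
top 211 137 [[220.6, 149.2], [275.0, 145.2], [222.6, 180.4], [277.3, 176.4]]
135 %%%%%%%%%%%%#####%%%%%%%#%%%%%%%%%%%%%%%%%%%%%%%%%%%%%%%%%%%%%%%%%%%%%%%%%%%%%%#
136 %%%%%%%%%%%%%%%#%#%%%%%%%%%%%%%%%%%%%%%%%%%%%%%%%%%%%%%%%%%%%%%%%%%%%%%%%%%%%%%%
137 %%%%%%%%%%%%%%%%#%%%%%%%%%%%%%%%%%#%%%%%%%%%%%%%%%%%%%%%%%%%%%%%%%%%%%%%%%%%%%%%
138 %%%%%%%%%%%%%%#%%%%%%%%%%%%%%%%%%%%%%%%%%%%%%%%%%%%%%%%%%%%%%%%%%%%%%%%%%%%%%%%%
139 %%%%%%%%%%%##%%%%%%#%%%%%%%%%%%%%%%%%%%%%%%%%%%%%%%%%%%%%%%%%%%%%%%%%%%%%%%%%%%%
140 %%%%%%%%%%%%%%%%%%%%%%%%%%%%%%%%%%%%%%%%%%%%%%%%%%%%%%%%%%%%%%%%%%%%%%#%%%%%%%%%
141 %%%%%%%%%%%%%%%%%%%%%%%%%%%%%%%%%%%%%%%%%%%%%%%%%%%%%%%%%%%%%%%%%%%%%%%%%%%%%%%%
142 %#%%%%%%%%%%%%%%%%%%%%%%%%%%%%%%%%%%%%%%%%%%%%%%%%%%%%#%%%%%%%%%%%%%%%%%%%%%%%%%
143 %%%%%%%%%%%%%%%%%%%%%%%%%%%%%%%%%%%%%%%%#%%%%%%%%%%%%%%%%%%%%%%%%%%##%%%%%%%%%%%
144 %%%%%%%%%%%%%%#%%%%#%%%%%%%%%%%%%%%%%%%%%%%%%%%%%%%%%%%%%%%%%%%%%%%%%%%%%%%%%%%%
145 %%%%%%%%%%%%%%%%%%%%%%%%%%%%%%%%%%%%%%%%%%%%%%%%%%%%%%%%%%%%%%%%%%%%%%%%%%%%%%%%
146 %%%%%%%%%%%%%%%%%%%%%%%%%%%%%%%%%%%%%%%%%%%%%%%*##*
[... 6906 characters left out ...]
+======#%#%%%%%%%%%%
220 %%%%%%%%%%%%%%%%#*+++===============+*+==============+######+=====-*%%%%%%%%%%%%
221 %%%%%%%%%%%%%%%%%%#++++=======+=====**++*+============+****+=+===-=#%%##%%%###%#
222 %%%%%%%%%%%%%%%%%%%#**++++==========*#####+====================--=*%%%%%%%%##%%#
223 %%%%%%%%%%%%%%%%%%%%%#+=+++=========+**##*+==++==============--===#%%%%%%%%%#%%%
224 %%%%%%%%%%%%%%%%%%%%%%#*+++++==========++==+**+================++*#%%%%%%###%%%%
225 %%%%%%%%%%%%%%%%%%%%%%%%#**++++=======+===+*#*++++=============+*#%%%%%##%%%%%%%
226 %%%%%%%%%%%%%%%%%%%%%%%%%%%#+++===========+#####%*========-=+**#%%%%%%#%%#%%%%%%
227 %%%%%%%%%%%%%%%%%%%%%%%%%%%%#*+++==========+*****+===========#%%%%%#%%%%%%#%%%%%
```

The plate lies level on the spacer: its corners match the seated prediction within about 2 px, its edges are in line with the floor's, and the arm is clear.

```bash
python3 -c "
from workcell import *
print(hand_in())"
```

```text
the job is handed in; nothing more can be done
None
```

The tube carrier is back together and handed in, with no verdict returned: by the last camera check the long spacer stands on the floor round the rod and the rack plate lies level on it, bush up, long edges within about 1–2° of the floor's.

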